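# Set the gearbox pump shaft by its flat and hold the drive collar on it

### The job

Swing the parking lever on the pump housing to its green neutral mark to free the shaft, then turn the upright shaft by its flat, fingers closed across the flat so that you feel it, until the flat faces the red screw-access port. Then slide the blue collar fully down onto the shaft's shoulder with its set screw on the flat and towards the port, and finish still gripping it there so that a colleague can tighten the screw. Leave the lever on its mark and the other parts on the bench where they are.

Things in the scene. Friction and masses are not known exactly. Their poses are not given: they have to be found in the camera images.
- port (a point): Screw-access port: two red posts (tops 82 mm above the bench), 16 mm gap between them, 103 mm from the shaft axis on the round aluminium pump housing (260 mm across, top 28 mm above the bench, fixed). Point: middle of the gap, 67 mm above the bench. x axis level, straight out from the shaft axis through the gap; z up.
- lever (a joint): Angle of the yellow parking lever (rad), swinging level about a vertical hinge, 0 to 1.0, growing counter-clockwise from above. 0: pawl in the gear (white mark); 0.5: neutral, over the green mark; 1.0: other white mark. Starts at 0 to 0.2. Stays where left (about 2 N at the knob). Below 0.3 the pawl is in the gear and the shaft must not be turned.
- lever_knob (a point): Centre of the lever's upright black round knob, 20 mm across, from 53 to 108 mm above the bench; the point is 85 mm above the bench and 75 mm from the hinge axis.
- lever_hinge (a point): Hinge axis of the lever, point 40 mm above the bench, 80 mm from the shaft axis. The lever arm (11 mm wide, top 44 mm above the bench) points from here to the knob.
- shaft (a joint): Turn of the shaft (rad), 0 when its flat faces the port exactly, growing counter-clockwise from above. Starts between 0.6 and 1.4. It turns freely about a fixed upright axis but for a friction of 0.12 N m, and stays where it is left.
- shaft_seat (a point): Point on the shaft axis at the shoulder, 55 mm above the bench; turns with the shaft, x towards the flat, z up. Above the shoulder (40 mm across) stands the D-shaped steel shaft, 24 mm across, 55 mm high, top 4 mm tapered. Below it is a dark gear, 79 mm across, 31 to 43 mm above the bench, with a yellow mark on the side of the flat.
- gear_mark (a point): Yellow mark on the gear's top, 33 mm from the shaft axis on the side of the flat; turns with the shaft.
- shaft_flat (a point): The set-screw flat of the shaft, a brass-coloured face 16.6 mm wide, from the shoulder to the tapered top. Point in the middle of the face, 25 mm above the shoulder and 8.3 mm from the shaft axis; x axis points straight out of the face, z up. Closed squarely across the flat the fingers stand 20.3 mm apart, elsewhere 24 mm.
- collar_center (a point): Centre (half-way up, on its axis) of the blue collar, loose, about 0.25 kg, upright on the bench: ring 44 mm outside, bore 26.6 mm, 36 mm high. x axis points to its set screw (red mark on the rim above it), z up. The screw, 12 mm above the underside, sticks 9 mm out; its tip reaches into the bore to 9.6 mm from the axis, so it passes the shaft only within about 0.3 rad of the flat.
- collar_screw (a point): Outer end of the collar's set screw (9 mm thick), 31 mm from the collar axis, 12 mm above its underside.
- bearing: Bystander: steel ring 52 mm across, 15 mm high, loose on the bench.
- spare_gear: Bystander: dark gear 58 mm across, 28 mm high, loose.
- screwdriver: Bystander: screwdriver with green handle, loose.
- ratchet: Bystander: steel ratchet with a black grip, about 215 mm long, loose; origin under its round head.
- feeler_block: Bystander: steel bar 90 x 16 x 12 mm, loose.
There are look-alikes about, which are no part of the job. What is shaped like the part that bears collar_center but pink is not meant.

How it is judged:
By the outcome, as a careful person would: the job done as asked, in the order asked, and still so for the second after the job is handed in, while the arm keeps its last pose, push and grip.
It also fails if it takes over 56 s, if anything falls off the work surface, if the arm or the gripper's body presses on something with over 40 N, if the wrist force passes 120 N, or if a joint passes its speed limit or range.

### The arm

A 6-joint arm with a two-finger parallel gripper is mounted at the origin on the work surface. World frame = base frame: x ahead of the robot, y to its left, z up, the work surface at z = 0. Lengths are in m, angles in rad, forces in N, time in s.
With the tool pointing down it reaches from about 0.375 to 0.975 m from the base axis. Payload 3.8 kg.
Tool frame: the origin (TCP) lies midway between the tips of the shut fingers; the grasp point (between the pads) lies 19 mm behind it; z points along the fingers, y is the direction in which the jaws open and shut (so a half turn about z gives the same grasp; the last joint's range is limited). The gripper opens to 85 mm and grips with 20 to 120 N. Pads are 22 mm wide; open, the fingers measure 114 mm over their backs; the gripper's body (76 mm by 85 mm) begins 54 mm behind the grasp point. The pads swing forward as they close: fully open they stand 13 mm farther back than shut.
Start: joints at [1.137, 0.264, 1.604, -0, 1.274, -0.037], TCP at [0.261, 0.623, 0.2] pointing down, gripper open.
Joint ranges: [-2.63, 2.63], [-0.94, 2.18], [0.31, 2.57], [-1.31, 4.45], [0, 2.66], [-2.55, 2.55]. Speed limits (rad/s): [2.57, 2.57, 3.14, 3.14, 3.14, 3.14].

### API

Orientations are given as a rotation vector (axis times angle).
In Python, from workcell import bot gives the robot as it stands.
- The arm moves only by the tool arm_command, never from a script. Its argument "targets" is text: rows parted by semicolons, each of 7 numbers parted by spaces: the shift along the tool's x, y, z in mm, then the turn, a rotation vector about the tool's x, y, z in degrees, then the opening, from 0 (shut) to 1 (fully open). A call has 1 to 10 rows; each row is the pose to reach, as a shift and turn from the pose commanded when the call began, along the tool's axes at that moment; what a row does not reach only later rows make up. A row lasts 1/12 s, in which the tool goes at most 41.7 mm and 7.16 degrees, less where a joint would pass 70% of its speed; a pose out of reach is approached as far as the arm can. A call with a gripper value outside its range is refused whole. The fingers move at their own pace and stop on an object; "newtons" is the grip in N (left out, the last holds). Time passes only in rows, so rows that repeat a pose let the fingers close. It gives the time, the measured TCP pose, the force and the opening at its end, in the units of the state.
- bot.read_state(): the state, without advancing time (a new reading comes with each control period).
- bot.read_camera(name): name is "scene" or "side" or "wrist"; returns (picture, depth): 400x640x3 uint8, blue, green, red; 400x640 float32, m along the optical axis (not along the pixel's ray), 0 where there is no reading.
- bot.camera_params(name): a dict with "fov_y" (degrees; the focal length in pixels is half the picture's height over the tangent of half this angle, whatever the lens; pixels are square), "cx", "cy" (the principal point, pixels), "k1" (the pictures are not rectified: a ray, as slopes to the right and down, at radius r is drawn at 1 + k1 r^2 times it, then the intrinsics apply), "xyz" and "rotation" of the camera in the world; the wrist camera has in their place "T_tool_cam" (4x4, takes a point from camera to tool coordinates, whose origin is the TCP and whose axes are the flange's). Camera axes: x right, y up, looking along -z (the intrinsics and any distortion apply to the point x, -y, -z); pixel columns grow to the right and rows downward; lengths in m; the calibration is good to about 2 mm. A picture is of the moment at which its call begins: read the wrist's pose just before it. camera_params takes no time and is no camera call.
- bot.finish_job(): hands the job in, once; it reports no verdict.
The state is a dict: "time": time; "q": joint angles; "joint_vel": joint speeds; "joint_torque": joint torques, N m; "tool_pos": TCP position; "tcp_rot": TCP orientation; "wrist_force": force on the tool from outside, world axes, zero at the start; "torque": the same for the moment, N m; "width": opening from 0.0 (shut) to 1.0 (fully open).
Only numpy, scipy, OpenCV 4.12 (cv2) and the standard library are available. Lean on these libraries where they do the work, as an engineer would, in place of code of your own. Each camera call takes 0.05 s, during which the arm holds its last target.

## Working session

There is one attempt and no reset: what is moved stays moved. The work goes in short steps, Python scripts to look and compute and a tool call to move; the robot and the scene stay as the last step left them, time stands still between calls to the robot, and variables do not carry over. Pictures are saved under pics/ and viewed, and the job is handed in when it is done.

Besides the shell and the picture viewer there is one more tool, called after "Call:" as name(argument=value, ...) on one line, values as JSON. arm_command: Moves the arm, as the interface text tells. Its arguments: {"type":"object","properties":{"targets":{"type":"string"},"newtons":{"type":"number"}},"required":["targets"]}

```bash
ls; mkdir -p pics; python3 - <<'E'
from workcell import bot
import cv2,numpy as np
s=bot.read_state();print(s)
for n in ["scene","side","wrist"]:
    print(n,bot.camera_params(n))
    im,d=bot.read_camera(n)
    cv2.imwrite(f"pics/{n}0.png",im); np.save(f"pics/{n}0.npy",d)
E
```

```text
pics
{'time': 0.0, 'q': array([ 1.13707782e+00,  2.64762205e-01,  1.60541039e+00, -1.65988306e-05,
        1.27371403e+00, -3.69147963e-02]), 'joint_vel': array([-8.18969149e-05, -4.33488931e-04,  2.19182688e-03, -1.53687657e-04,
       -9.41030160e-04, -1.24853527e-03]), 'joint_torque': array([ 9.90231820e-04, -5.15100574e+01, -3.67314577e+01, -1.14864447e-04,
        1.27785842e-02,  1.94059493e-05]), 'tool_pos': array([0.26053738, 0.62179495, 0.19833638]), 'tcp_rot': array([-0.6191064 , -3.07945386,  0.00350927]), 'wrist_force': array([ 0.32703923, -0.24266814, -0.02396531]), 'torque': array([ 0.01511485, -0.01436829,  0.00547751]), 'width': 0.9983095093367256}
scene {'fov_y': 43.805255102455604, 'cx': 323.3622979484054, 'cy': 203.92018839157976, 'k1': 0.017135563511011063, 'xyz': array([1.67464778, 0.156493  , 0.81306097]), 'rotation': array([0.70736552, 0.88023933, 1.5675272 ])}
side {'fov_y': 53.1168871332716, 'cx': 322.8772629901915, 'cy': 194.4333147026689, 'k1': -0.08658029224934205, 'xyz': array([ 0.13763414, -0.86353474,  0.83710168]), 'rotation': array([ 0.86480752, -0.20478549, -0.48383158])}
wrist {'fov_y': 69.20476599711871, 'cx': 320.790261643473, 'cy': 205.34821031657822, 'k1': -0.027333691462645575, 'T_tool_cam': array([[ 6.98910812e-04,  9.58882573e-01,  2.83802260e-01,
         7.15170368e-02],
       [ 9.99999705e-01, -7.60592733e-04,  1.07146826e-04,
         1.47763047e-04],
       [ 3.18599161e-04,  2.83802102e-01, -9.58882822e-01,
        -1.74786652e-01],
       [ 0.00000000e+00,  0.00000000e+00,  0.00000000e+00,
         1.00000000e+00]])}
```

View pics/scene0.png

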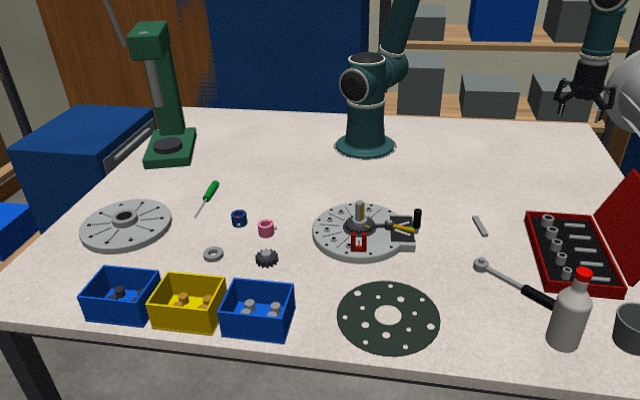

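View pics/side0.png

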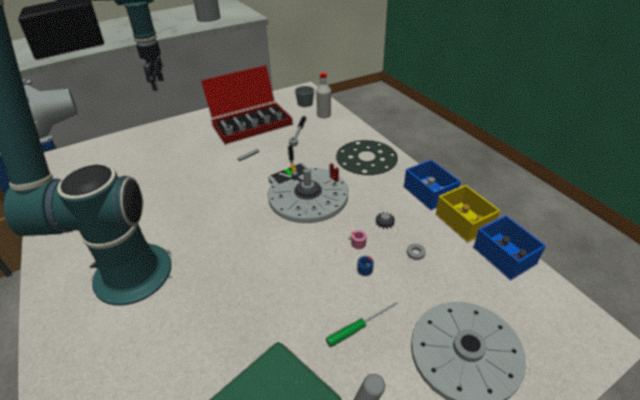

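View pics/wrist0.png

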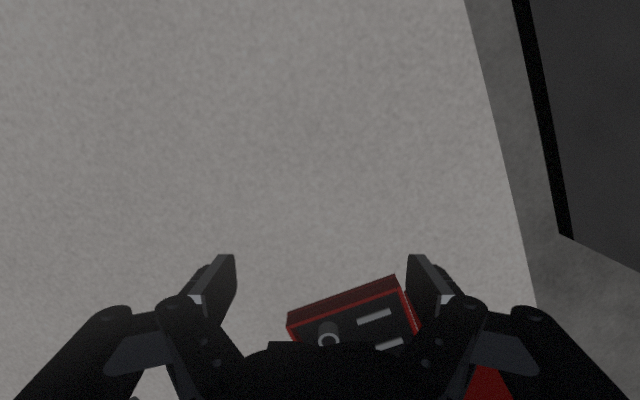

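The scene shows the pump housing at about (360,230): shaft (360,212), red posts (359,242), lever knob (417,215). Possible collars are the blue one (239,218) and the pink look-alike (266,228); blue bins also appear at (119,295) and (257,308), and the other flange (125,222) could be taken for the housing. In the side view the collar is at (365,265) and the shaft at (307,178). I choose the blue ring at (239,218), and will check it in crops.

```bash
cat > h.py <<'E'
import numpy as np,cv2
from scipy.spatial.transform import Rotation as R
from workcell import bot
def cam(n,s=None):
    p=bot.camera_params(n)
    f=200/np.tan(np.radians(p['fov_y'])/2)
    if n=='wrist':
        if s is None: s=bot.read_state()
        T=np.eye(4);T[:3,:3]=R.from_rotvec(s['tcp_rot']).as_matrix();T[:3,3]=s['tool_pos']
        T=T@p['T_tool_cam']
    else:
        T=np.eye(4);T[:3,:3]=R.from_rotvec(p['rotation']).as_matrix();T[:3,3]=p['xyz']
    K=np.array([[f,0,p['cx']],[0,f,p['cy']],[0,0,1]])
    return K,p['k1'],T
def ray(c,uv):
    K,k1,T=c
    # distortion: xd = x(1+k1 r^2)
    q=cv2.undistortPoints(np.array([[uv]],float),K,np.array([k1,0,0,0,0.]),None,None)[0,0]
    d=T[:3,:3]@np.array([q[0],-q[1],-1]);return T[:3,3],d
def onz(c,uv,z):
    o,d=ray(c,uv);return o+d*(z-o[2])/d[2]
def proj(c,P):
    K,k1,T=c
    X=T[:3,:3].T@(np.asarray(P,float)-T[:3,3]);x,y=X[0]/-X[2],-X[1]/-X[2]
    g=1+k1*(x*x+y*y);return K[0,0]*x*g+K[0,2],K[1,1]*y*g+K[1,2]
def dep(c,d,uv):
    o,r=ray(c,uv);return o+r*d[int(uv[1]),int(uv[0])]
def tri(l):
    A=np.zeros((3,3));b=np.zeros(3)
    for c,uv in l:
        o,d=ray(c,uv);d/=np.linalg.norm(d);M=np.eye(3)-np.outer(d,d);A+=M;b+=M@o
    return np.linalg.solve(A,b)
def crop(im,x0,y0,x1,y1,k,name):
    cv2.imwrite(name,cv2.resize(im[y0:y1,x0:x1],None,fx=k,fy=k,interpolation=cv2.INTER_CUBIC))
E
python3 - <<'E'
from h import *
a=cv2.imread('pics/scene0.png');b=cv2.imread('pics/side0.png')
crop(a,215,190,435,270,3.6,'pics/s1.png');crop(b,255,105,415,285,3.3,'pics/d1.png')
cs,cd=cam('scene'),cam('side')
print(onz(cs,(239,212),.036),onz(cd,(365,260),.036),onz(cs,(360,205),.11),onz(cd,(307,172),.11),onz(cs,(417,211),.108),onz(cd,(290,160),.108))
E
```

```text
[ 0.55209808 -0.30294893  0.036     ] [ 0.55835094 -0.30181317  0.036     ] [0.58375507 0.0459507  0.11      ] [0.56270181 0.029688   0.11      ] [0.58931412 0.19277024 0.108     ] [0.54673571 0.11759377 0.108     ]
```

View pics/s1.png

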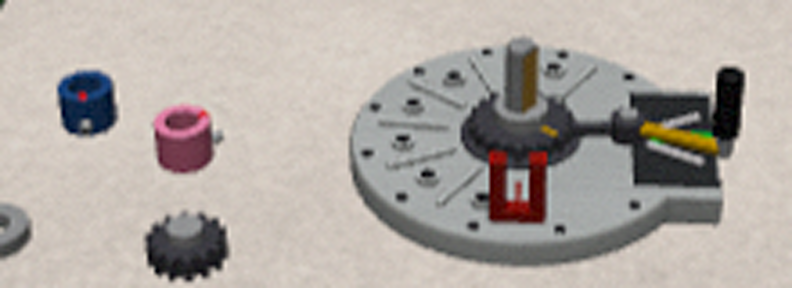

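View pics/d1.png

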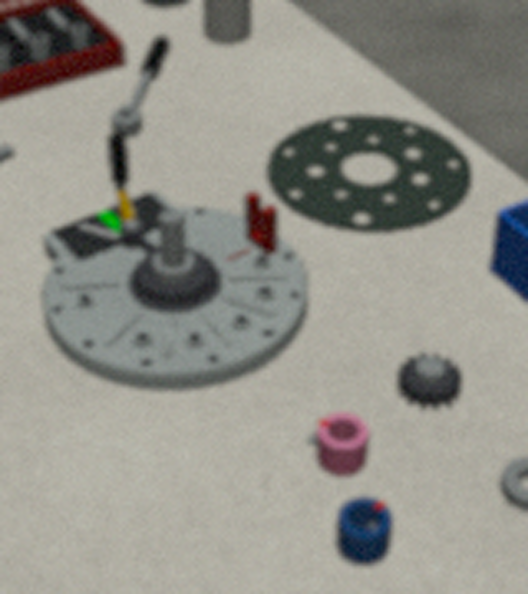

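The crops show the blue ring with its red mark facing the scene camera (scene ≈ (238,217), side ≈ (369,259)). It is not the pink ring. The lever knob top is at scene (418,210) and side (290,146).

```bash
python3 - <<'E'
from h import *
cs,cd=cam('scene'),cam('side')
def t(n,a,b):
    a=(215+a[0]/3.6,190+a[1]/3.6);b=(255+b[0]/3.3,105+b[1]/3.3)
    P=tri([(cs,a),(cd,b)]);print(n,P.round(4),np.subtract(proj(cs,P),a).round(1),np.subtract(proj(cd,P),b).round(1))
t('shaft',(521,46),(172,214))
t('knob',(729,75),(118,138))
t('collar',(87,82),(364,511))
t('post',(498,157),(252,198))
t('post',(540,157),(268,212))
s=bot.read_state();print(R.from_rotvec(s['tcp_rot']).as_matrix().round(3))
E
```

```text
shaft [0.5697 0.0433 0.1074] [-0.1  0.1] [-0.1 -0.1]
knob [0.5845 0.1934 0.1045] [-0.3  0.3] [-0.2 -0.2]
collar [ 0.5584 -0.3013  0.037 ] [-0.4  0.2] [-0.4 -0.2]
post [0.665  0.0451 0.0829] [ 2.6 -2.2] [2.  1.7]
post [0.6722 0.0587 0.0723] [-4.1  3.4] [-3.  -2.7]
[[-0.922  0.386 -0.001]
 [ 0.386  0.922 -0.002]
 [ 0.    -0.002 -1.   ]]
```

Call:
arm_command(targets="0 0 -60 0 0 0 1;-40 -30 -70 0 0 6.7 1;-80 -60 -70 0 0 13.4 1;-120 -90 -70 0 0 20 1;-150 -115 -70 0 0 26.8 1;-185 -140 -70 0 0 33.5 1;-220 -165 -70 0 0 40 1;-250 -190 -70 0 0 47 1;-285 -215 -70 0 0 53.6 1;-320 -240 -70 0 0 60 1")

```text
time: 0.98
tool_pos: [0.4475, 0.3019, 0.2695]
tcp_rot: [-2.083, -2.352, 0.0]
wrist_force: [1.7, 0.2, -0.2]
width: 0.999
```

Call:
arm_command(targets="-38 16 0 0 0 3 1;-76 32 0 0 0 7 1;-114 48 0 0 0 7 1;-152 64 0 0 0 7 1;-190 80 0 0 0 7 1;-199 82 0 0 0 7 1;-199 82 0 0 0 7 1;-199 82 0 0 0 7 1")

```text
time: 1.65
tool_pos: [0.5534, 0.1168, 0.2692]
tcp_rot: [-2.217, -2.224, 0.001]
wrist_force: [-0.0, 0.4, -0.3]
width: 1.001
```

```bash
cat >> h.py <<'E'
def snap(n,tag):
    s=bot.read_state();im,d=bot.read_camera(n)
    cv2.imwrite(f"pics/{tag}.png",im);np.save(f"pics/{tag}.npy",d)
    import pickle;pickle.dump((s,cam(n,s)),open(f"pics/{tag}.pkl",'wb'))
    yaw=np.degrees(2*np.arctan2(s['tcp_rot'][1],s['tcp_rot'][0]))
    print(s['time'].__round__(2) if hasattr(s['time'],'__round__') else s['time'],s['tool_pos'].round(4),'yaw',round(yaw%360,2),'vel',np.abs(s['joint_vel']).max().round(4),s['wrist_force'].round(1),s['width'])
    return im,d,cam(n,s)
E
python3 - <<'E'
from h import *
snap('wrist','w1')
E
```

```text
1.65 [0.5534 0.1168 0.2692] yaw 90.16 vel 0.0368 [-0.   0.4 -0.3] 1.0013738125524005
```

View pics/w1.png

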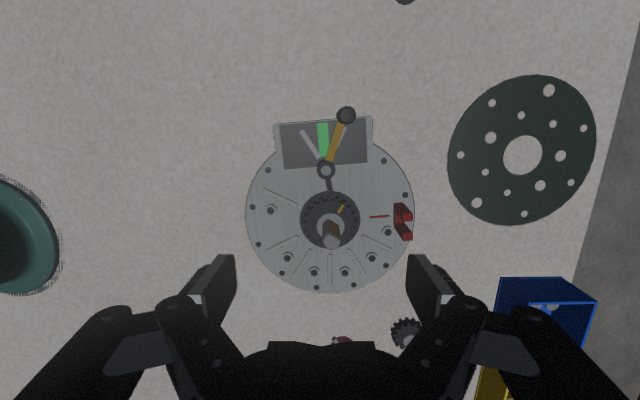

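The wrist view from above shows the shaft (331,230), red posts (403,222), hinge (326,171), knob (346,115), green mark (323,140), white marks at about (311,143) and under the lever, and the gear mark (340,210).

```bash
python3 - <<'E'
from h import *
a=cv2.imread('pics/w1.png')
crop(a,240,95,430,255,4,'pics/w1c.png')
E
```

```text
(no output)
```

View pics/w1c.png

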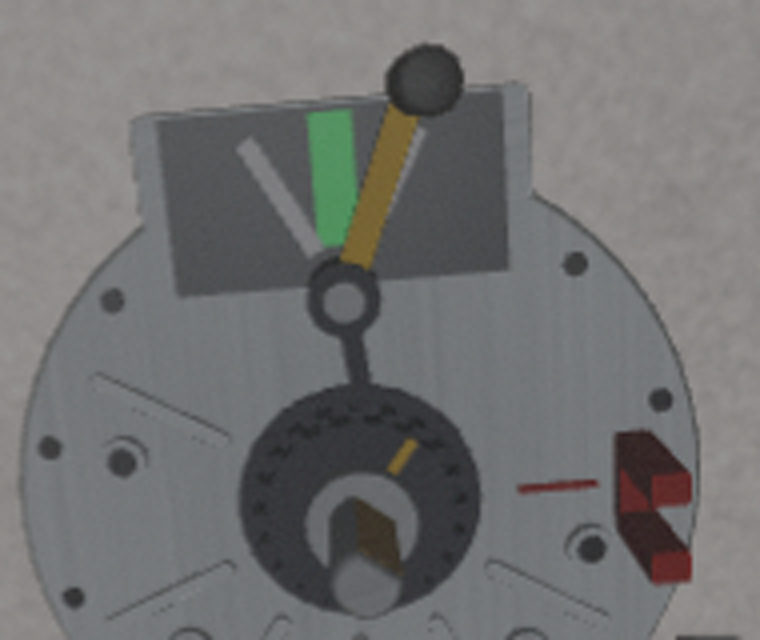

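```bash
python3 - <<'E'
from h import *
import pickle
s,c=pickle.load(open('pics/w1.pkl','rb'))
def w(u,v,z): return onz(c,(240+u/4,95+v/4),z)[:2]
ang=lambda d:np.degrees(np.arctan2(d[1],d[0])).round(1)
kn=w(426,79,.108);hi=w(344,302,.05);hi2=w(344,302,.044);g=w(360,497,.043);sh=w(367,587,.110);m=w(402,457,.043);p=w(671,528,.082)
print('knob',kn,'hinge',hi,hi2,'gear',g,'shaft',sh,'port',p)
r1,r2=w(520,489,.028),w(597,483,.028)
for A in (g,sh):
  print('port ang',ang(p-A),np.linalg.norm(p-A),'mark',ang(m-A),np.linalg.norm(m-A),'hinge',ang(hi-A),np.linalg.norm(hi-A))
print('redline',ang(r2-r1),ang(r2-g))
print('lever',ang(kn-hi),np.linalg.norm(kn-hi),ang(kn-hi2))
g1,g2=w(333,243,.03),w(330,112,.03);print('green',ang(g2-g1),ang(g2-hi))
a1,a2=w(318,252,.03),w(245,145,.03);print('white2',ang(a2-a1))
a1,a2=w(380,220,.03),w(420,130,.03);print('white1',ang(a2-a1))
a1,a2=w(358,265,.044),w(402,110,.044);print('arm',ang(a2-a1))
f1,f2=w(353,498,.055),w(395,527,.055);print('flat base edge',ang(f2-f1)+90)
E
```

```text
knob [0.58204294 0.1943472 ] hinge [0.56080754 0.12206555] [0.5609089  0.12104962] gear [0.56739855 0.04904838] shaft [0.5677477  0.04268311] port [0.67003397 0.05208197]
port ang 1.7 0.1026802487523112 mark 45.7 0.021496430359281084 hinge 95.2 0.07331403982870137
port ang 5.3 0.10271719053264153 mark 56.0 0.02623138257199353 hinge 95.0 0.07968523615038674
redline 4.9 0.5
lever 73.6 0.07533644023503858 73.9
green 91.7 94.6
white2 124.5
white1 66.7
arm 74.8
flat base edge 54.2
```

Call:
arm_command(targets="40 7 0 0 0 2 1;80 14 0 0 0 4 1;80 14 40 0 0 4 1;80 14 80 0 0 4 1;80 14 110 0 0 4 1;80 14 120 0 0 4 1;80 14 120 0 0 4 1;80 14 120 0 0 4 1")

```text
time: 2.37
tool_pos: [0.5671, 0.1981, 0.1504]
tcp_rot: [-2.291, -2.15, -0.0]
wrist_force: [0.1, -0.2, 0.9]
width: 1.004
```

```bash
python3 - <<'E'
from h import *
snap('wrist','w2')
E
```

```text
2.37 [0.5671 0.1981 0.1504] yaw 86.36 vel 0.0497 [ 0.1 -0.2  0.9] 1.0040707388557837
```

View pics/w2.png

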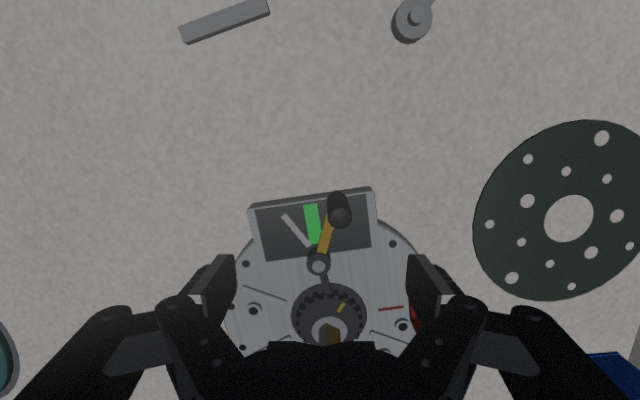

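The knob top (339,214) lies between the fingers, which are at about (220,280) and (420,280). I'll descend and close.

Call:
arm_command(targets="0 0 40 0 0 0 1;0 0 75 0 0 0 1;0 0 84 0 0 0 1;0 0 84 0 0 0 1;0 0 84 0 0 0 0.1;0 0 84 0 0 0 0.1;0 0 84 0 0 0 0.1;0 0 84 0 0 0 0.1;0 0 84 0 0 0 0.1;0 0 84 0 0 0 0.1", newtons=25)

```text
time: 3.25
tool_pos: [0.5701, 0.1978, 0.0683]
tcp_rot: [2.291, 2.146, 0.009]
wrist_force: [2.3, 1.1, 6.1]
width: 0.217
```

Call:
arm_command(targets="0 0 0 0 0 0 0.1;0 0 0 0 0 0 0.1;0 0 0 0 0 0 0.1;0 0 0 0 0 0 0.1")

```text
time: 3.58
tool_pos: [0.5701, 0.1978, 0.0683]
tcp_rot: [2.291, 2.146, 0.008]
wrist_force: [2.6, 0.6, 5.5]
width: 0.214
```

Call:
arm_command(targets="0 -4 0 0 0 -2.2 0.1;-0.5 -8 0 0 0 -4.5 0.1;-1 -12 0 0 0 -6.7 0.1;-1.7 -15.7 0 0 0 -9 0.1;-1.7 -15.7 0 0 0 -9 0.1;-1.7 -15.7 0 0 0 -9 0.1")

```text
time: 4.08
tool_pos: [0.5548, 0.1983, 0.0683]
tcp_rot: [2.114, 2.32, 0.012]
wrist_force: [4.1, 4.9, 4.2]
width: 0.216
```

```bash
python3 - <<'E'
from h import *
snap('wrist','w3')
E
```

```text
4.08 [0.5548 0.1983 0.0683] yaw 95.32 vel 0.0045 [4.1 4.9 4.2] 0.21616387106009483
```

View pics/w3.png

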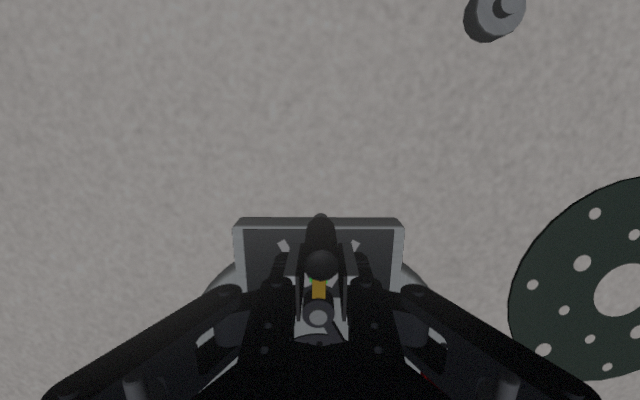

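The knob is gripped; the white marks at (283,246) and (354,244) are symmetric about the lever, at about (319,290). I'll open, rise, and then look at the shaft from straight above.

Call:
arm_command(targets="0 0 0 0 0 0 1;0 0 0 0 0 0 1;0 0 0 0 0 0 1;0 0 0 0 0 0 1;0 0 0 0 0 0 1;0 0 -30 0 0 0 1;0 0 -70 0 0 0 1;0 0 -105 0 0 0 1;-35 0 -105 0 0 0 1;-70 0 -105 0 0 0 1")

```text
time: 4.97
tool_pos: [0.5604, 0.1276, 0.1745]
tcp_rot: [2.11, 2.322, 0.009]
wrist_force: [0.3, -0.3, -1.4]
width: 1.003
```

Call:
arm_command(targets="-40 0 0 0 0 0 1;-80 0 0 0 0 0 1;-120 -7 0 0 0 0 1;-147 -7 0 0 0 0 1;-147 -7 0 0 0 0 1;-147 -7 0 0 0 0 1;-147 -7 0 0 0 0 1")

```text
time: 5.55
tool_pos: [0.5642, -0.0203, 0.1704]
tcp_rot: [-2.117, -2.319, 0.0]
wrist_force: [-0.8, -0.2, 0.1]
width: 0.999
```

```bash
python3 - <<'E'
from h import *
im,d,c=snap('wrist','w4')
print(proj(c,(.5677,.0427,.11)))
crop(im,200,0,440,180,3.3,'pics/w4c.png')
E
```

```text
5.55 [ 0.5642 -0.0203  0.1704] yaw 95.21 vel 0.0252 [-0.8 -0.2  0.1] 0.998709608487126
(np.float64(331.68224471520915), np.float64(132.28925697044667))
```

View pics/w4.png

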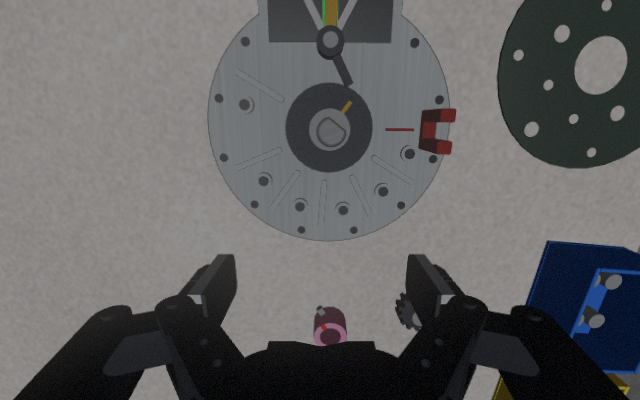

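View pics/w4c.png

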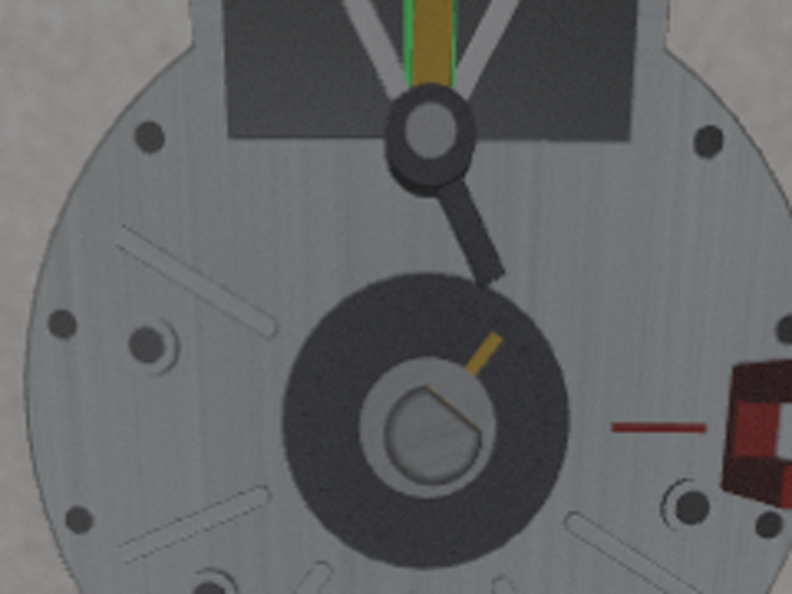

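```bash
python3 - <<'E'
from h import *
import pickle
s,c=pickle.load(open('pics/w4.pkl','rb'))
im=cv2.imread('pics/w4.png');d=np.load('pics/w4.npy')
def w(u,v,z): return onz(c,(200+u/3.3,v/3.3),z)
ang=lambda d:np.degrees(np.arctan2(d[1],d[0])).round(1)
sh=w(433,434,.110);so=w(428,427,.055);g=w(426,420,.043)
print('axis: top',sh,'shoulder',so,'gear',g)
print(dep(c,d,(331,131)),dep(c,d,(445,116)),dep(c,d,(438,147)),dep(c,d,(330,40)))
hsv=cv2.cvtColor(im,cv2.COLOR_BGR2HSV)
m=((hsv[...,0]<8)|(hsv[...,0]>172))&(hsv[...,1]>120)&(hsv[...,2]>50)
n,l,st,ce=cv2.connectedComponentsWithStats(m.astype('uint8'))
for i in range(1,n):
    if st[i,4]>20: print(st[i],ce[i])
crop(im,370,80,470,170,6,'pics/w4p.png')
f1,f2=w(428,388,.106),w(480,432,.106);print('flat',ang(f2-f1)+90,np.linalg.norm(f2-f1))
hi=w(431,130,.05);print('hinge',hi,ang(hi-sh))
e1,e2=w(228,138,.03),w(632,142,.03);print('plate edge',ang(e2-e1))
mk=w(486,354,.043);print('mark',ang(mk-so),ang(mk-sh),np.linalg.norm(mk-so))
E
```

```text
axis: top [0.56727066 0.04325693 0.11      ] shoulder [0.5676401  0.04321896 0.055     ] gear [0.5671993 0.0448942 0.043    ]
[0.56704365 0.04365322 0.11057101] [0.66564601 0.06480379 0.08276425] [0.6648704  0.03794814 0.08275477] [0.56013821 0.12226343 0.05061956]
[440 109  16  13 196] [447.3622449  114.92346939]
[422 121  14  18 213] [428.56807512 129.84507042]
[386 129  27   2  54] [399.  129.5]
[436 141  16  13 186] [443.44623656 147.12365591]
[321 324   6   7  28] [323.46428571 327.10714286]
flat 56.3 0.016333245783113074
hinge [0.56064382 0.12296478 0.05      ] 94.8
plate edge 4.8
mark 55.2 54.6 0.0298757545887017
```

View pics/w4p.png

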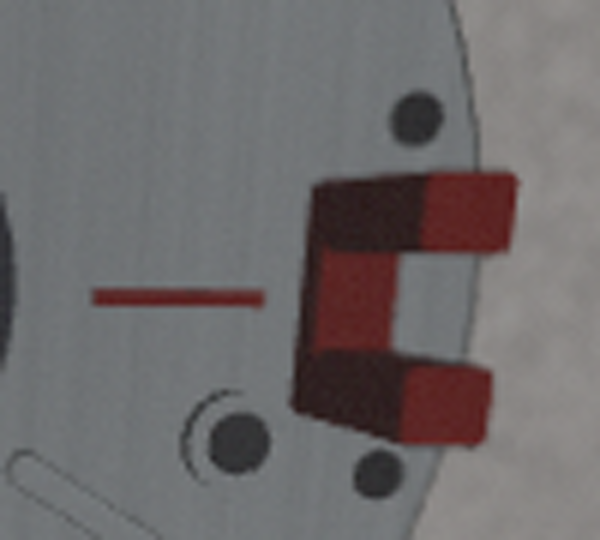

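```bash
python3 - <<'E'
from h import *
import pickle
s,c=pickle.load(open('pics/w4.pkl','rb'))
ang=lambda d:np.degrees(np.arctan2(d[1],d[0])).round(2)
sh=np.array([.5673,.0434])
a=onz(c,(447.9,115.4),.082)[:2];b=onz(c,(443.9,147.6),.082)[:2];p=(a+b)/2
l=onz(c,(399.5,130),.028)[:2]
print(a,b,p,'port',ang(p-sh),np.linalg.norm(p-sh),'posts perp',ang(a-b)-90,'line',ang(l-sh))
E
```

```text
[0.66839755 0.06559087] [0.67060659 0.03789992] [0.66950207 0.0517454 ] port 4.67 0.10254222932719646 posts perp 4.560000000000002 line 4.11
```

Call:
arm_command(targets="30 4 0 0 0 -7 1;61.8 7.7 0 0 0 -14 1;61.8 7.7 0 0 0 -21 1;61.8 7.7 0 0 0 -28 1;61.8 7.7 0 0 0 -35 1;61.8 7.7 0 0 0 -42 1;61.8 7.7 0 0 0 -49 1;61.8 7.7 0 0 0 -50.3 1;61.8 7.7 0 0 0 -50.3 1;61.8 7.7 0 0 0 -50.3 1")

```text
time: 6.43
tool_pos: [0.5664, 0.0426, 0.1706]
tcp_rot: [-0.932, -3.0, -0.0]
wrist_force: [-0.1, -0.5, -0.1]
width: 0.997
```

```bash
python3 - <<'E'
from h import *
im,d,c=snap('wrist','w5')
E
```

```text
6.43 [0.5664 0.0426 0.1706] yaw 145.48 vel 0.0087 [-0.1 -0.5 -0.1] 0.9967878204149121
```

View pics/w5.png

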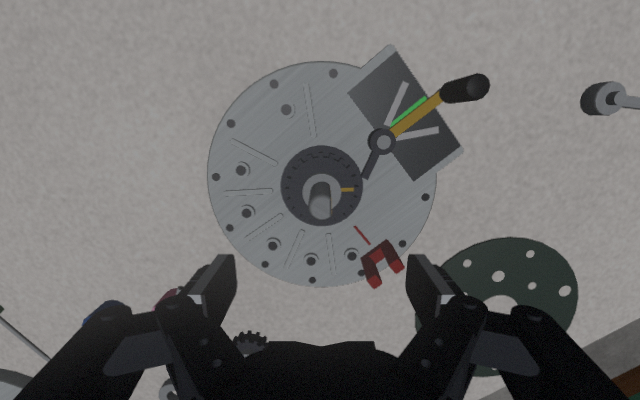

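The shaft top (320,208) is midway between the fingers, and the gear mark (347,190) points along the jaw axis. I'll descend and close across the flat.

Call:
arm_command(targets="0 0 40 0 0 0 1;0 0 80 0 0 0 0.7;0 0 100 0 0 0 0.6;0 0 103.5 0 0 0 0.5;0 0 103.5 0 0 0 0.1;0 0 103.5 0 0 0 0.1;0 0 103.5 0 0 0 0.1;0 0 103.5 0 0 0 0.1;0 0 103.5 0 0 0 0.1;0 0 103.5 0 0 0 0.1", newtons=40)

```text
time: 7.32
tool_pos: [0.5674, 0.0409, 0.0691]
tcp_rot: [0.929, 2.999, -0.001]
wrist_force: [-2.9, -4.7, 1.3]
width: 0.209
```

Call:
arm_command(targets="0 0 0 0 0 0 0.1;0 0 0 0 0 0 0.1;0 0 0 0 0 0 0.1;0 0 0 0 0 0 0.1")

```text
time: 7.65
tool_pos: [0.5674, 0.0409, 0.0692]
tcp_rot: [0.929, 2.999, -0.001]
wrist_force: [-3.3, -4.3, 2.8]
width: 0.209
```

```bash
python3 - <<'E'
from h import *
im,d,c=snap('wrist','w6')
print(bot.read_state()['torque'])
E
```

```text
7.65 [0.5674 0.0409 0.0692] yaw 145.57 vel 0.0017 [-3.3 -4.3  2.8] 0.20935151861682044
[-0.68662084  0.43482568  0.10320309]
```

View pics/w6.png

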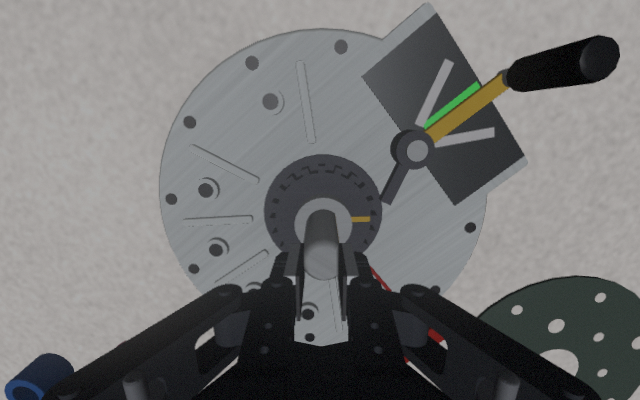

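The opening (0.209, against 0.216 on the 20 mm knob) fits the fingers standing 20.3 mm apart, and the gear mark (361,219) lies along the jaw axis. So the grip is squarely across the flat. I'll turn by −51°.

Call:
arm_command(targets="0.3 -0.2 0 0 0 6.4 0.1;0.5 -0.3 0 0 0 12.8 0.1;0.7 -0.4 0 0 0 19.2 0.1;0.9 -0.5 0 0 0 25.6 0.1;1.2 -0.5 0 0 0 32 0.1;1.5 -0.5 0 0 0 38.4 0.1;1.8 -0.5 0 0 0 44.8 0.1;2 -0.5 0 0 0 51 0.1;2 -0.5 0 0 0 51 0.1;2 -0.5 0 0 0 51 0.1")

```text
time: 8.53
tool_pos: [0.5653, 0.0412, 0.0691]
tcp_rot: [2.13, 2.306, -0.0]
wrist_force: [-4.7, -5.2, 2.9]
width: 0.211
```

```bash
python3 - <<'E'
from h import *
im,d,c=snap('wrist','w7')
print(bot.read_state()['torque'])
E
```

```text
8.53 [0.5653 0.0412 0.0691] yaw 94.53 vel 0.0094 [-4.7 -5.2  2.9] 0.21072283722603535
[-0.99078295  0.5517146  -0.15879917]
```

View pics/w7.png

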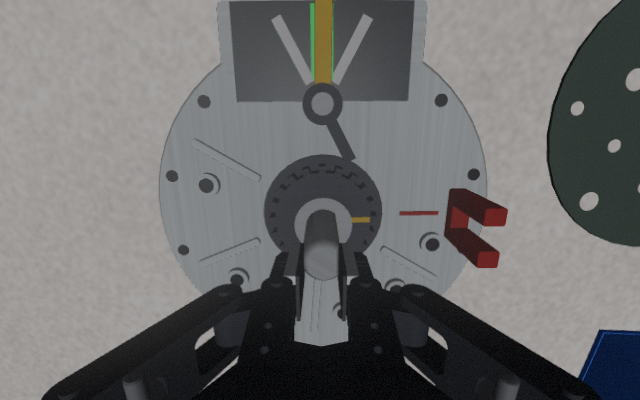

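Call:
arm_command(targets="0 0 0 0 0 0 1;0 0 0 0 0 0 1;0 0 0 0 0 0 1;0 0 0 0 0 0 1;0 0 -20 0 0 0 1;0 0 -60 0 0 0 1;0 0 -100 0 0 0 1;-30 0 -120 0 0 0 1;-60 0 -120 0 0 0 1;-60 0 -120 0 0 0 1")

```text
time: 9.42
tool_pos: [0.5721, -0.0211, 0.1906]
tcp_rot: [2.129, 2.301, 0.004]
wrist_force: [-0.2, -0.8, 0.2]
width: 0.997
```

```bash
python3 - <<'E'
from h import *
im,d,c=snap('wrist','w8')
crop(im,220,20,460,200,3.3,'pics/w8c.png')
E
```

```text
9.42 [ 0.5721 -0.0211  0.1906] yaw 94.46 vel 0.0668 [-0.2 -0.8  0.2] 0.9970990245946567
```

View pics/w8c.png

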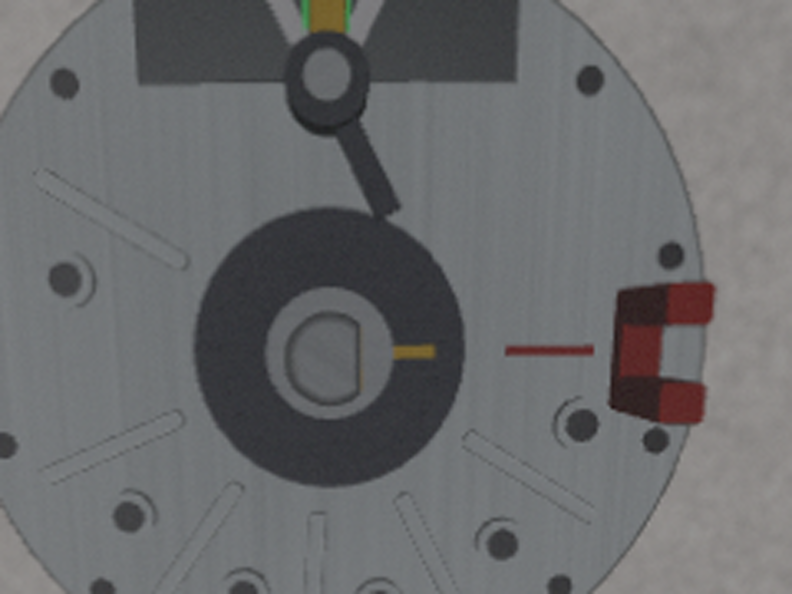

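The flat (crop (360,357)), the gear mark (414,352) and the red line (549,351) line up with the port gap (683,352), and the lever covers the green mark centrally. Next I'll go to the collar.

Call:
arm_command(targets="-32 -12 0 0 0 7 1;-64 -24 0 0 0 14 1;-96 -37 0 0 0 21 1;-128 -50 0 0 0 28 1;-160 -62 0 0 0 35 1;-192 -75 0 0 0 42 1;-224 -88 0 0 0 49 1;-256 -100 0 0 0 56 1;-273 -107 10 0 0 63 1;-273 -107 20 0 0 70 1")

```text
time: 10.3
tool_pos: [0.484, -0.301, 0.167]
tcp_rot: [3.071, 0.654, 0.001]
wrist_force: [0.4, 0.2, -0.5]
width: 0.997
```

Call:
arm_command(targets="0 0 0 0 0 7 1;0 0 0 0 0 14 1;0 0 0 0 0 19.5 1;0 0 0 0 0 19.5 1;0 0 0 0 0 19.5 1")

```text
time: 10.72
tool_pos: [0.4845, -0.2971, 0.1664]
tcp_rot: [-3.137, -0.144, 0.001]
wrist_force: [-0.6, -0.6, 0.2]
width: 1.001
```

```bash
python3 - <<'E'
from h import *
im,d,c=snap('wrist','w9')
print(proj(c,(.5584,-.3013,.036)))
E
```

```text
10.72 [ 0.4845 -0.2971  0.1664] yaw 5.25 vel 0.0107 [-0.6 -0.6  0.2] 1.00143936429762
(np.float64(331.54929041596966), np.float64(119.23298097774811))
```

View pics/w9.png

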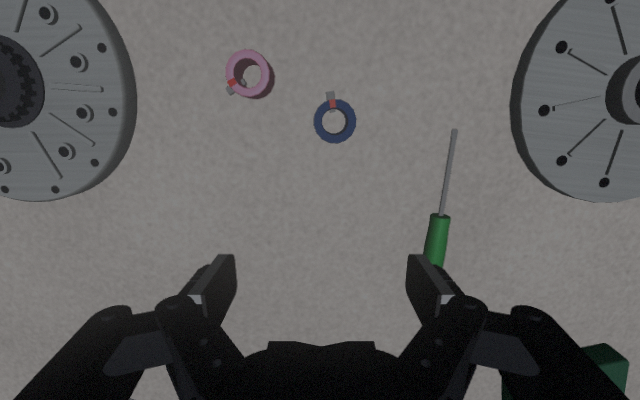

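The blue collar is at (335,121) with its red mark at (332,103) and screw end at (330,95). The pink one is at (248,74) and the screwdriver is at (440,200).

```bash
cat > col.py <<'E'
from h import *
import pickle,sys
tag=sys.argv[1]
s,c=pickle.load(open(f'pics/{tag}.pkl','rb'));im=cv2.imread(f'pics/{tag}.png')
zt=float(sys.argv[2]) if len(sys.argv)>2 else .036
hsv=cv2.cvtColor(im,cv2.COLOR_BGR2HSV)
u0,v0=map(int,sys.argv[3:5]);r=int(sys.argv[5])
M=np.zeros(im.shape[:2],bool);M[max(0,v0-r):v0+r,max(0,u0-r):u0+r]=1
blue=(abs(hsv[...,0].astype(int)-112)<14)&(hsv[...,1]>100)&M
red=((hsv[...,0]<8)|(hsv[...,0]>170))&(hsv[...,1]>110)&M
cn=max(cv2.findContours(((blue|red)*255).astype('uint8'),cv2.RETR_EXTERNAL,cv2.CHAIN_APPROX_NONE)[0],key=len)
P=np.array([onz(c,p[0]+0.5,zt)[:2] for p in cn])
A=np.c_[2*P,np.ones(len(P))];x=np.linalg.lstsq(A,(P**2).sum(1),rcond=None)[0];ctr=x[:2];rad=np.sqrt(x[2]+ctr@ctr)
ys,xs=np.nonzero(red);m=onz(c,(xs.mean()+.5,ys.mean()+.5),zt)[:2]
print('center',ctr.round(4),'rad',rad.round(4),'mark',m.round(4),'ang',np.degrees(np.arctan2(*(m-ctr)[::-1])).round(1),len(xs))
crop(im,max(0,u0-r),max(0,v0-r),u0+r,v0+r,int(560/(2*r)),f'pics/{tag}z.png')
E
python3 col.py w9 .036 335 115 40
```

```text
center [ 0.5563 -0.3053] rad 0.0179 mark [ 0.5737 -0.3008] ang 14.3 32
```

View pics/w9z.png

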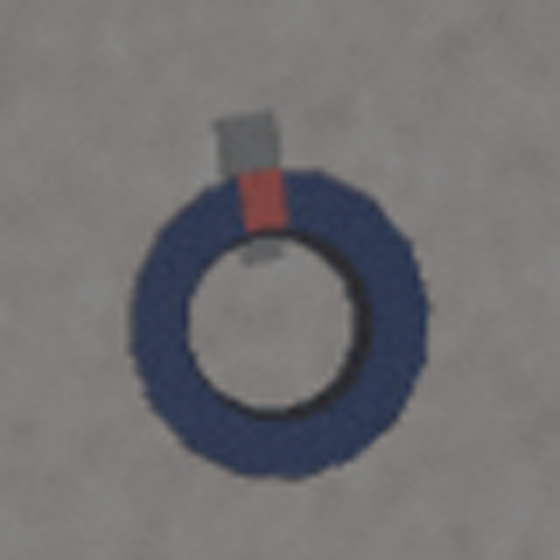

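```bash
python3 - <<'E'
from h import *
import pickle
s,c=pickle.load(open('pics/w9.pkl','rb'))
f=lambda u,v,z:onz(c,(295+u/7,75+v/7),z)[:2]
ang=lambda d:np.degrees(np.arctan2(d[1],d[0])).round(1)
k=f(279,325,.036);m=f(263,200,.036);e=f(245,115,.0125)
print(k,np.linalg.norm(f(429,325,.036)-k),'mark',m,ang(m-k),'screw',e,ang(e-k),np.linalg.norm(e-k))
E
```

```text
[ 0.55657996 -0.30485663] 0.02172355536517779 mark [ 0.5734689  -0.30077791] 13.6 screw [ 0.58666918 -0.29756039] 13.6 0.030961200339898205
```

Call:
arm_command(targets="35 7 0 0 0 -7 0.85;71 14.4 0 0 0 -14 0.85;71 14.4 20 0 0 -21 0.85;71 14.4 40 0 0 -28 0.85;71 14.4 50 0 0 -35 0.85;71 14.4 60 0 0 -42 0.85;71 14.4 60 0 0 -49 0.85;71 14.4 60 0 0 -56 0.85;71 14.4 60 0 0 -63.3 0.85;71 14.4 60 0 0 -63.3 0.85")

```text
time: 11.6
tool_pos: [0.5565, -0.3056, 0.1068]
tcp_rot: [-2.594, -1.772, 0.0]
wrist_force: [0.1, -0.0, 0.2]
width: 0.852
```

```bash
python3 - <<'E'
from h import *
im,d,c=snap('wrist','w10')
E
```

```text
11.6 [ 0.5565 -0.3056  0.1068] yaw 68.68 vel 0.1646 [ 0.1 -0.   0.2] 0.8520927914128684
```

View pics/w10.png

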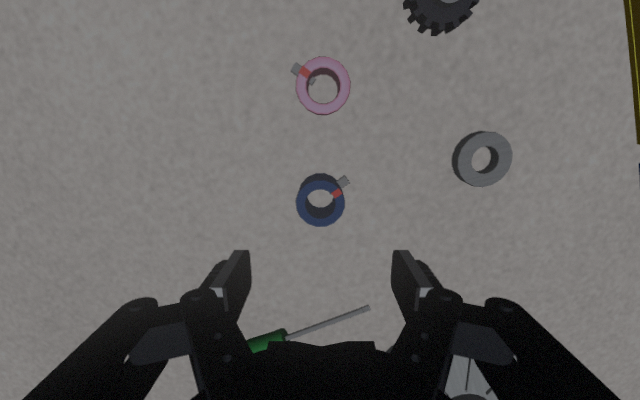

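The collar (320,200) lies on the tool axis between the fingers. The pink ring (323,85), bearing (482,158) and screwdriver (300,335) are clear. I'll descend for a first centring squeeze.

Call:
arm_command(targets="0 0 40 0 0 0 0.85;0 0 75 0 0 0 0.85;0 0 95 0 0 0 0.85;0 0 95 0 0 0 0.7;0 0 95 0 0 0 0.5;0 0 95 0 0 0 0.45;0 0 95 0 0 0 0.45;0 0 95 0 0 0 0.45", newtons=20)

```text
time: 12.32
tool_pos: [0.5584, -0.3072, 0.0148]
tcp_rot: [2.596, 1.762, 0.003]
wrist_force: [0.3, -1.5, 0.6]
width: 0.453
```

```bash
python3 - <<'E'
from h import *
im,d,c=snap('wrist','w11')
E
```

```text
12.32 [ 0.5584 -0.3072  0.0148] yaw 68.34 vel 0.0077 [ 0.3 -1.5  0.6] 0.4528274418592971
```

View pics/w11.png

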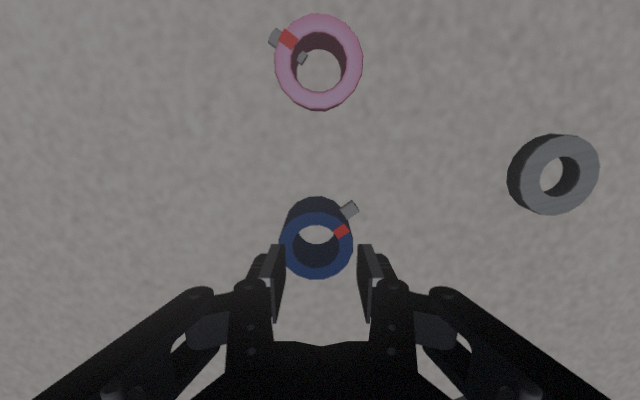

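```bash
python3 - <<'E'
from h import *
import pickle
s,c=pickle.load(open('pics/w11.pkl','rb'))
im=cv2.imread('pics/w11.png')
crop(im,250,180,400,330,4,'pics/w11c.png')
for z in (.036,): print(onz(c,(316,245),z), onz(c,(279,245),z)-onz(c,(353,245),z))
d=np.load('pics/w11.npy')
for uv in ((300,262),(316,270),(341,232),(278,250),(372,250),(368,300)): print(uv,dep(c,d,uv))
T=np.eye(4)
t=s['tool_pos']
for z in (.036,):print('tool axis at z',proj(c,(t[0],t[1],z)))
E
```

```text
[ 0.55753743 -0.30361563  0.036     ] [-0.0396341   0.01578143  0.        ]
(300, 262) [ 0.54438754 -0.31086928  0.03460371]
(316, 270) [ 0.55156943 -0.31847332  0.0362223 ]
(341, 232) [ 0.5738353  -0.30088149  0.03732364]
(278, 250) [ 0.54362418 -0.28920982  0.06008738]
(372, 250) [ 0.58633669 -0.30696234  0.05865926]
(368, 300) [ 0.57725202 -0.31417466  0.08557836]
tool axis at z (np.float64(319.6289010578957), np.float64(249.80687584695985))
```

View pics/w11c.png

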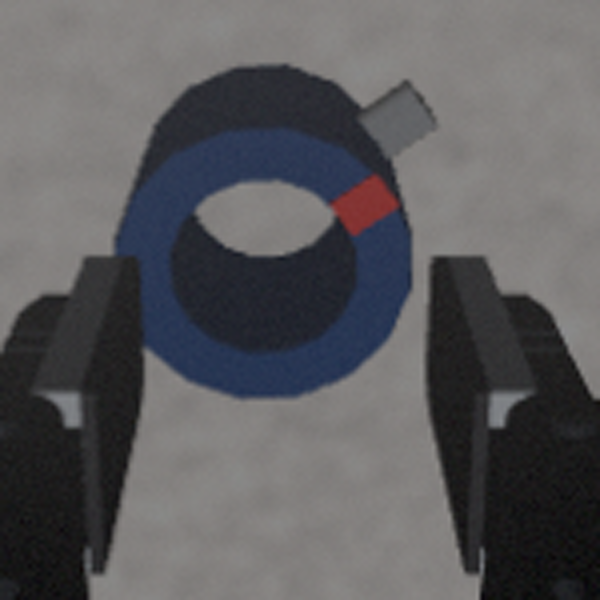

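```bash
python3 - <<'E'
from h import *
import pickle
for tag in('w11','w7','w9'):
    s,c=pickle.load(open(f'pics/{tag}.pkl','rb'));d=np.load(f'pics/{tag}.npy')
    Rt=R.from_rotvec(s['tcp_rot']).as_matrix();t=s['tool_pos']
    print(tag,s['width'])
    pts={'w11':[(277,246),(275,255),(270,265),(265,274),(278,262),(276,280),(276,300),(360,246),(366,246),(372,262),(380,275),(362,262)],'w7':[(291,250),(298,250),(298,270),(300,300),(344,250),(344,290)],'w9':[(225,258),(215,275),(230,258),(228,280),(200,305)]}[tag]
    for uv in pts: print(uv,(1000*Rt.T@(dep(c,d,uv)-t)).round(1))
E
```

```text
w11 0.4528274418592971
(277, 246) [ 10.9 -21.4 -40.1]
(275, 255) [ 11.1 -20.8 -50.5]
(270, 265) [ 10.9 -21.6 -60. ]
(265, 274) [ 10.9 -22.4 -67.7]
(278, 262) [ 10.6 -18.6 -56.5]
(276, 280) [  7.  -18.3 -65.9]
(276, 300) [ -2.5 -18.6 -66.5]
(360, 246) [ 11.2  20.5 -40.6]
(366, 246) [ 10.9  23.7 -39.9]
(372, 262) [ 11.5  23.6 -58.2]
(380, 275) [ 10.6  25.4 -67.9]
(362, 262) [  9.2  19.8 -53.9]
w7 0.21072283722603535
(291, 250) [ 11.  -13.8 -45.5]
(298, 250) [ 10.4 -10.5 -44.1]
(298, 270) [ 11.6  -8.8 -66.3]
(300, 300) [ -3.7  -8.4 -65.2]
(344, 250) [ 10.7  12.1 -44.8]
(344, 290) [  4.4  10.4 -69.9]
w9 1.00143936429762
(225, 258) [ 11.2 -44.3 -52.9]
(215, 275) [ 11.9 -43.1 -69.4]
(230, 258) [ 10.6 -42.4 -51.7]
(228, 280) [  2.9 -42.1 -58.3]
(200, 305) [  7.6 -44.3 -83.6]
```

The width (0.453, about 38 mm) is narrower than the collar, and depth puts the pads about 35–70 mm behind the stated TCP. The pads therefore seem to be above the collar. I'll check with the other cameras.

```bash
python3 - <<'E'
from h import *
im,d,c=snap('scene','s11')
s=bot.read_state();t=s['tool_pos'];u=proj(c,t);print(u,proj(c,t+[0,0,.035]))
k=tuple(map(int,u)); i2=im.copy()
crop(i2,k[0]-60,k[1]-60,k[0]+60,k[1]+40,6,'pics/s11c.png')
print('tcp in crop',(u[0]-k[0]+60)*6,(u[1]-k[1]+60)*6)
im,d,c=snap('side','d11')
u=proj(c,t);k=tuple(map(int,u));print(u,proj(c,t+[0,0,.035]))
crop(im,k[0]-50,k[1]-60,k[0]+50,k[1]+40,6,'pics/d11c.png')
print('tcp in crop',(u[0]-k[0]+50)*6,(u[1]-k[1]+60)*6)
E
```

```text
12.37 [ 0.5581 -0.307   0.0145] yaw 68.35 vel 0.0089 [0.5 0.5 0.4] 0.4476341338445254
(np.float64(237.9561193087123), np.float64(219.33845812648116)) (np.float64(236.5162376415064), np.float64(209.12383173337216))
tcp in crop 365.73671585227373 362.03074875888694
12.42 [ 0.5577 -0.3069  0.0141] yaw 68.35 vel 0.0085 [-0.3 -0.1 -0.1] 0.44809261173230697
(np.float64(365.4606942186476), np.float64(266.8141528050227)) (np.float64(366.13250347581), np.float64(258.02065319389516))
tcp in crop 302.76416531188545 364.88491683013604
```

View pics/s11c.png

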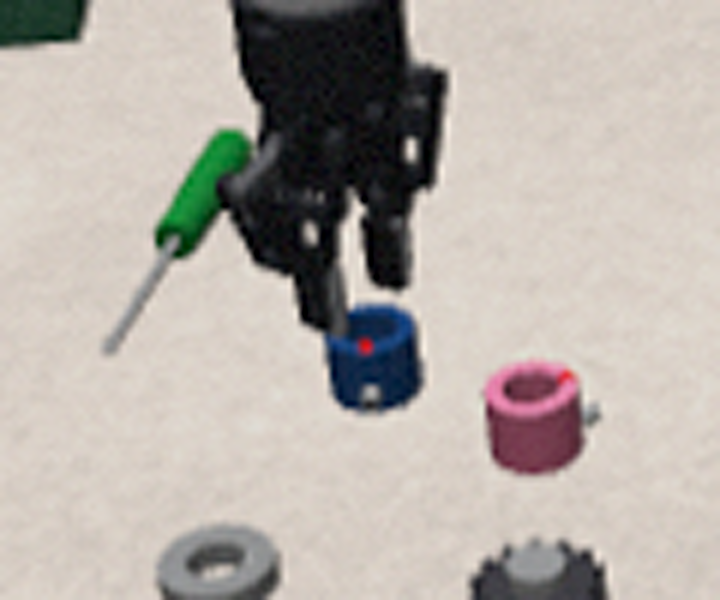

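View pics/d11c.png

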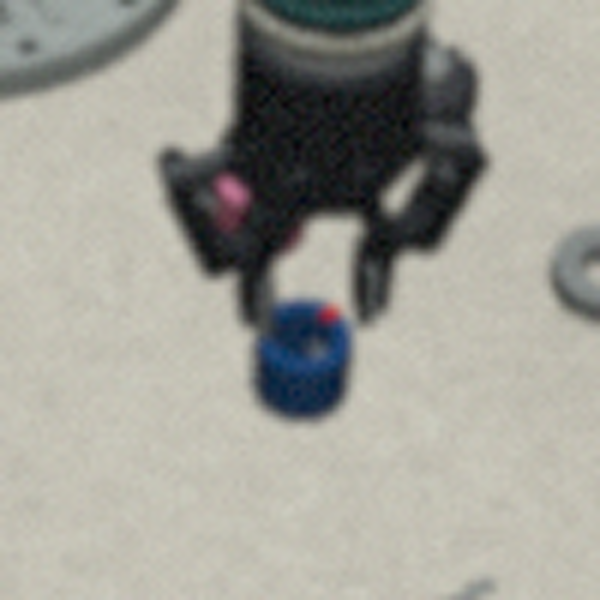

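The pads clearly hang above the collar in both views: scene crop tips at (330,330) and (395,285), with the collar rim below. The pad tips really sit about 38 mm behind the stated TCP at this opening, so I will work with that offset. I'll open, go 40 mm lower, and squeeze.

Call:
arm_command(targets="2 -1.5 0 0 0 0 0.85;2 -1.5 0 0 0 0 0.85;2 -1.5 0 0 0 0 0.85;2 -1.5 15 0 0 0 0.85;2 -1.5 30 0 0 0 0.85;2 -1.5 39 0 0 0 0.85;2 -1.5 39 0 0 0 0.65;2 -1.5 39 0 0 0 0.4;2 -1.5 39 0 0 0 0.4;2 -1.5 39 0 0 0 0.4")

```text
time: 13.3
tool_pos: [0.5561, -0.3039, -0.0263]
tcp_rot: [2.598, 1.765, 0.0]
wrist_force: [0.7, -0.5, -3.0]
width: 0.495
```

Call:
arm_command(targets="0 0 0 0 0 0 0.4;0 0 0 0 0 0 0.4")

```text
time: 13.47
tool_pos: [0.5558, -0.3037, -0.0266]
tcp_rot: [2.599, 1.765, 0.0]
wrist_force: [0.6, -1.0, -3.3]
width: 0.499
```

```bash
python3 - <<'E'
from h import *
im,d,c=snap('wrist','w12')
crop(im,230,160,410,310,4,'pics/w12c.png')
E
```

```text
13.47 [ 0.5558 -0.3037 -0.0266] yaw 68.37 vel 0.0016 [ 0.6 -1.  -3.3] 0.49883811509073356
```

View pics/w12c.png

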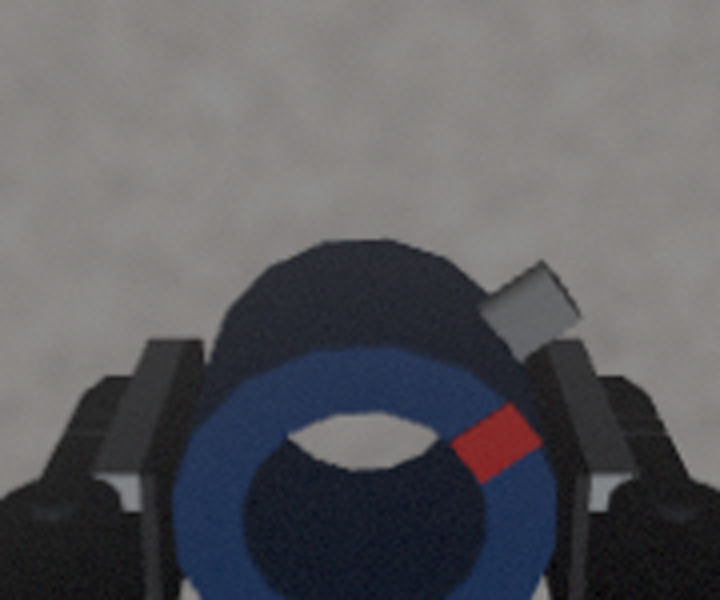

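The collar is now properly gripped (0.499, about 44 mm), with mark at crop (498,443) and screw at (530,310). I'll work out its screw angle.

```bash
python3 - <<'E'
from h import *
import pickle
s,c=pickle.load(open('pics/w12.pkl','rb'))
t=s['tool_pos'][:2]
f=lambda u,v,z:onz(c,(230+u/4,160+v/4),z)[:2]
ang=lambda d:np.degrees(np.arctan2(d[1],d[0])).round(1)
m=f(498,443,.036);l=f(173,510,.036);r=f(557,510,.036);top=f(365,347,.036)
n=(r-l)/np.linalg.norm(r-l); fw=np.array([-n[1],n[0]])
ctr=(l+r)/2; ctr=ctr+fw*((top-ctr)@fw-.022)
print('tcp',t,'ctr est',ctr,'ang',ang(m-t),ang(m-ctr),np.linalg.norm(m-t),np.linalg.norm(m-ctr))
print('radial edges of mark:',ang(f(527,422,.036)-f(467,462,.036)))
E
```

```text
tcp [ 0.55575003 -0.30365106] ctr est [ 0.55626848 -0.30500144] ang 10.3 14.9 0.018125026453644586 0.01791380855564362
radial edges of mark: 15.8
```

Call:
arm_command(targets="0 0 0 0 0 0 0.85;0 0 0 0 0 0 0.85;-0.8 0.8 0 0 0 7 0.85;-0.8 0.8 0 0 0 14 0.85;-0.8 0.8 0 0 0 21 0.85;-0.8 0.8 0 0 0 28 0.85;-0.8 0.8 0 0 0 35 0.85;-0.8 0.8 0 0 0 42 0.85;-0.8 0.8 0 0 0 49 0.85;-0.8 0.8 0 0 0 54 0.85")

```text
time: 14.35
tool_pos: [0.5568, -0.305, -0.0262]
tcp_rot: [3.117, 0.384, 0.002]
wrist_force: [0.5, -0.1, 0.3]
width: 0.847
```

Call:
arm_command(targets="0 0 0 0 0 0 0.6;0 0 0 0 0 0 0.4;0 0 0 0 0 0 0.4;0 0 0 0 0 0 0.4;0 0 0 0 0 0 0.4", newtons=20)

```text
time: 14.77
tool_pos: [0.5566, -0.3048, -0.0262]
tcp_rot: [3.116, 0.394, 0.001]
wrist_force: [-0.9, 0.7, 4.6]
width: 0.518
```

```bash
python3 - <<'E'
from h import *
im,d,c=snap('wrist','w13')
crop(im,230,160,410,310,4,'pics/w13c.png')
E
```

```text
14.77 [ 0.5566 -0.3048 -0.0262] yaw 14.43 vel 0.0047 [-0.9  0.7  4.6] 0.517987425864556
```

View pics/w13c.png

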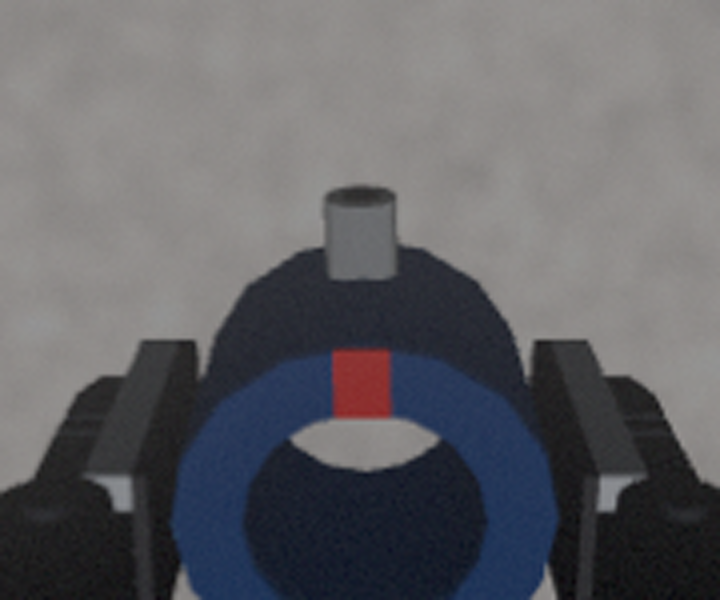

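Call:
arm_command(targets="0 0 0 0 0 0 0.3;0 0 0 0 0 0 0.3;0 0 0 0 0 0 0.3;0 0 -20 0 0 0 0.3;0 0 -60 0 0 0 0.3;0 0 -100 0 0 0 0.3;0 0 -140 0 0 0 0.3;0 0 -160 0 0 0 0.3;0 0 -160 0 0 0 0.3;0 0 -160 0 0 0 0.3", newtons=40)

```text
time: 15.65
tool_pos: [0.5568, -0.3052, 0.1339]
tcp_rot: [3.115, 0.393, 0.003]
wrist_force: [0.3, 0.2, -4.0]
width: 0.506
```

```bash
python3 - <<'E'
from h import *
im,d,c=snap('wrist','w14')
crop(im,230,160,410,310,4,'pics/w14c.png')
E
```

```text
15.65 [ 0.5568 -0.3052  0.1339] yaw 14.38 vel 0.063 [ 0.3  0.2 -4. ] 0.5060854096721743
```

View pics/w14c.png

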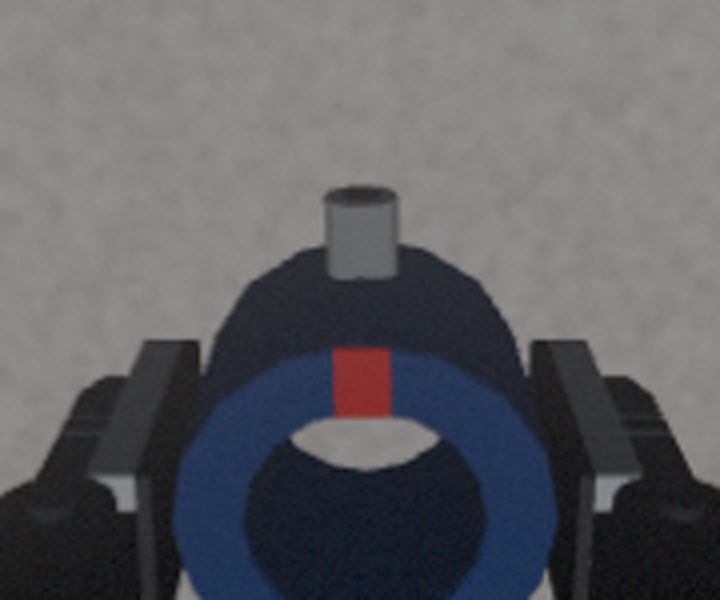

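```bash
cat > tf.py <<'E'
from h import *
import pickle
from scipy.optimize import least_squares
def analyse(tag,zt):
    s,c=pickle.load(open(f'pics/{tag}.pkl','rb'));im=cv2.imread(f'pics/{tag}.png')
    hsv=cv2.cvtColor(im,cv2.COLOR_BGR2HSV)
    bright=(abs(hsv[...,0].astype(int)-112)<14)&(hsv[...,1]>110)&(hsv[...,2]>60)
    bright[:,:250]=0;bright[:,400:]=0;bright[:160]=0;bright[320:]=0
    red=((hsv[...,0]<8)|(hsv[...,0]>170))&(hsv[...,1]>110);red[:,:250]=0;red[:,400:]=0;red[:225]=0;red[320:]=0
    R3=R.from_rotvec(s['tcp_rot']).as_matrix();t=s['tool_pos']
    tool=lambda uv,z:(R3.T@(onz(c,uv,z)-t))*1000
    # outer left/right edges per row, inner edges
    m=bright|red
    out=[];inn=[]
    for v in range(250,312,2):
        xs=np.nonzero(m[v])[0]
        if len(xs)<10: continue
        out+= [(xs[0],v+.5),(xs[-1]+1,v+.5)]
    P=np.array([tool(p,zt)[:2] for p in out])
    f=lambda q:np.hypot(P[:,0]-q[0],P[:,1]-q[1])-22
    q=least_squares(f,[0,0],loss='soft_l1',f_scale=.3)
    ys,xs=np.nonzero(red);mk=tool((xs.mean()+.5,ys.mean()+.5),zt)[:2]
    d=mk-q.x
    print(tag,'collar centre in tool mm',q.x.round(2),'res',np.abs(f(q.x)).mean().round(2),'mark',mk.round(2),'screw ang from tool x (deg, tool)',np.degrees(np.arctan2(d[1],d[0])).round(2))
if __name__=='__main__':
    import sys;analyse(sys.argv[1],float(sys.argv[2]))
E
python3 tf.py w14 .1961; python3 tf.py w13 .036
```

```text
w14 collar centre in tool mm [-0.93  0.62] res 0.56 mark [17.17  0.32] screw ang from tool x (deg, tool) -0.94
w13 collar centre in tool mm [-0.96  0.6 ] res 0.52 mark [17.16  0.16] screw ang from tool x (deg, tool) -1.38
```

Call:
arm_command(targets="10 -33 0 0 0 2 0.3;20 -67 0 0 0 4 0.3;30 -101 0 0 0 6 0.3;40 -135 0 0 0 8 0.3;50 -170 0 0 0 10.8 0.3;60 -205 0 0 0 10.8 0.3;70 -240 0 0 0 10.8 0.3;80 -275 0 0 0 10.8 0.3;90 -308 0 0 0 10.8 0.3;98 -335.6 0 0 0 10.8 0.3")

```text
time: 16.53
tool_pos: [0.5647, 0.047, 0.1289]
tcp_rot: [-3.14, -0.099, 0.011]
wrist_force: [-0.1, -0.2, -3.8]
width: 0.509
```

Call:
arm_command(targets="0 0 0 0 0 0 0.3;0 0 0 0 0 0 0.3;0 0 0 0 0 0 0.3")

```text
time: 16.78
tool_pos: [0.5658, 0.0445, 0.1302]
tcp_rot: [3.139, 0.099, -0.008]
wrist_force: [0.6, -0.3, -3.5]
width: 0.505
```

```bash
python3 - <<'E'
from h import *
im,d,c=snap('wrist','w15')
crop(im,150,100,490,355,2.3,'pics/w15c.png')
E
```

```text
16.78 [0.5658 0.0445 0.1302] yaw 3.62 vel 0.0237 [ 0.6 -0.3 -3.5] 0.5051433886155715
```

View pics/w15c.png

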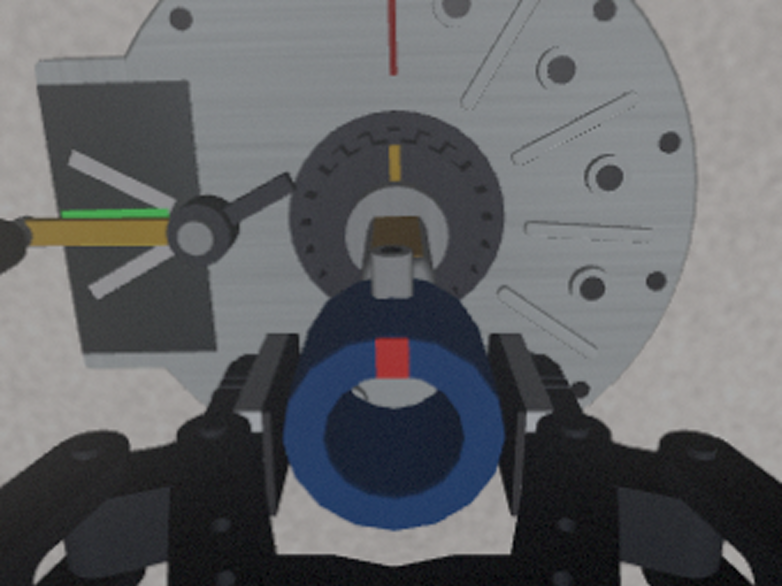

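```bash
python3 - <<'E'
from h import *
import pickle
s,c=pickle.load(open('pics/w15.pkl','rb'))
t=s['tool_pos'];R3=R.from_rotvec(s['tcp_rot']).as_matrix()
for n,u,v,z in(('shoulder',397,225,.055),('gear',397,215,.043),('flat mid low',398.5,217,.056),('mark',394.5,163,.043),('line',393,40,.028)):
    P=onz(c,(150+u/2.3,100+v/2.3),z);print(n,P.round(4),'tool',(R3.T@(P-t)*1000).round(1))
A=np.array([.5674,.0435,.11]);print('axis top in tool',(R3.T@(A-t)*1000).round(1))
print(bot.read_state()['tool_pos'],bot.read_state()['tcp_rot'])
E
python3 tf.py w15 .1924
```

```text
shoulder [0.5714 0.0429 0.055 ] tool [ 5.8  1.9 75.1]
gear [0.5723 0.0429 0.043 ] tool [ 6.8  2.  87.1]
flat mid low [0.5749 0.0425 0.056 ] tool [ 9.3  2.5 74.1]
mark [0.5934 0.0453 0.043 ] tool [28.1  0.9 87. ]
line [0.64   0.0488 0.028 ] tool [ 74.9   0.3 101.8]
axis top in tool [ 1.6  1.1 20.1]
[0.56625923 0.04392539 0.13076369] [ 3.13949543  0.09743878 -0.00662089]
w15 collar centre in tool mm [-0.31  0.51] res 0.52 mark [17.32  0.25] screw ang from tool x (deg, tool) -0.85
```

Call:
arm_command(targets="0 0 0 0 0 0 0.3;0 0 0 0 0 0 0.3;0 0 0 0 0 0 0.3;0 0 0 0 0 0 0.3")

```text
time: 17.17
tool_pos: [0.568, 0.0439, 0.1332]
tcp_rot: [3.14, 0.096, 0.0]
wrist_force: [0.5, -0.1, -3.3]
width: 0.504
```

```bash
python3 - <<'E'
from h import *
im,d,c=snap('wrist','w16');print(bot.read_state()['tcp_rot'])
E
python3 tf.py w16 .1935
```

```text
17.17 [0.568  0.0439 0.1332] yaw 3.5 vel 0.0043 [ 0.5 -0.1 -3.3] 0.504080468596928
[-3.14011897e+00 -9.60722229e-02 -3.91544422e-04]
w16 collar centre in tool mm [-1.11  0.48] res 0.29 mark [16.3   0.25] screw ang from tool x (deg, tool) -0.76
```

Call:
arm_command(targets="0.4 -0.2 20 0 0 0 0.3;0.4 -0.2 40 0 0 0 0.3;0.4 -0.2 45 0 0 0 0.3;0.4 -0.2 45 0 0 0 0.3;0.4 -0.2 45 0 0 0 0.3;0.4 -0.2 45 0 0 0 0.3;0.4 -0.2 45 0 0 0 0.3")

```text
time: 17.8
tool_pos: [0.5696, 0.0449, 0.0897]
tcp_rot: [3.14, 0.098, 0.004]
wrist_force: [0.0, -0.5, -4.0]
width: 0.509
```

```bash
python3 - <<'E'
from h import *
im,d,c=snap('wrist','w17');print(bot.read_state()['torque'])
crop(im,150,100,490,355,2.3,'pics/w17c.png')
E
```

```text
17.8 [0.5696 0.0449 0.0897] yaw 3.56 vel 0.0024 [ 0.  -0.5 -4. ] 0.5087189149542389
[ 0.01014942  0.01723012 -0.01744154]
```

View pics/w17c.png

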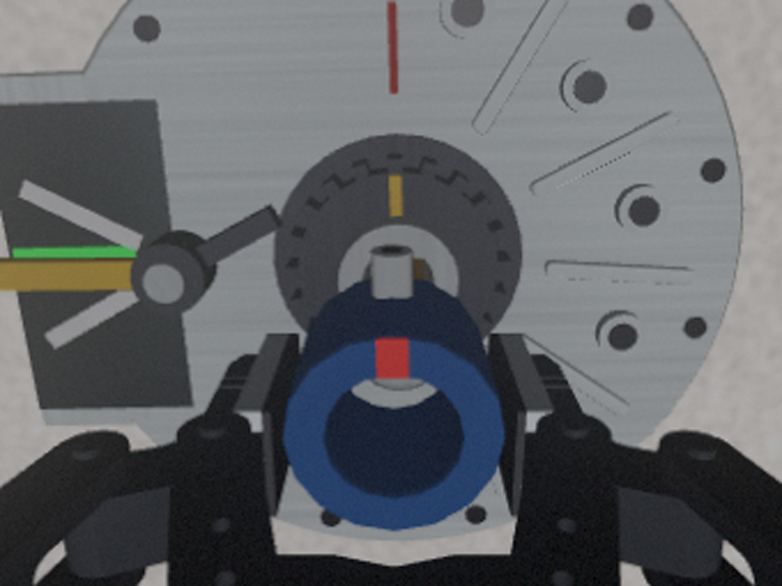

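```bash
python3 - <<'E'
from h import *
import pickle
s,c=pickle.load(open('pics/w17.pkl','rb'))
t=s['tool_pos'];R3=R.from_rotvec(s['tcp_rot']).as_matrix()
for n,u,v,z in(('shoulder',399,285,.055),('gear',399,245,.043),('mark',395.5,195,.043)):
    P=onz(c,(150+u/2.3,100+v/2.3),z);print(n,P.round(4),'tool',(R3.T@(P-t)*1000).round(1))
A=np.array([.5674,.0435,.11]);print('axis top in tool',(R3.T@(A-t)*1000).round(1))
E
python3 tf.py w17 .1521
```

```text
shoulder [0.5658 0.0423 0.055 ] tool [-4.   2.4 34.7]
gear [0.5761 0.0429 0.043 ] tool [ 6.3  2.4 46.8]
mark [0.5937 0.0453 0.043 ] tool [24.   1.2 46.8]
axis top in tool [ -2.2   1.3 -20.3]
w17 collar centre in tool mm [-0.25  0.47] res 0.51 mark [17.21  0.24] screw ang from tool x (deg, tool) -0.76
```

Call:
arm_command(targets="-1.4 1.1 0 0 0 0 0.3;-1.4 1.1 0 0 0 0 0.3;-1.4 1.1 0 0 0 0 0.3;-1.4 1.1 2 0 0 0 0.3;-1.4 1.1 4 0 0 0 0.3;-1.4 1.1 6 0 0 0 0.3;-1.4 1.1 6 0 0 0 0.3")

```text
time: 18.43
tool_pos: [0.5664, 0.0437, 0.0814]
tcp_rot: [3.14, 0.098, -0.002]
wrist_force: [0.3, -0.2, -2.7]
width: 0.507
```

```bash
python3 - <<'E'
from h import *
im,d,c=snap('wrist','w18');print(bot.read_state()['torque'])
crop(im,240,180,400,310,4.5,'pics/w18c.png')
E
```

```text
18.43 [0.5664 0.0437 0.0814] yaw 3.57 vel 0.0086 [ 0.3 -0.2 -2.7] 0.507485928099726
[ 0.0226328  -0.01391608 -0.02108352]
```

View pics/w18c.png

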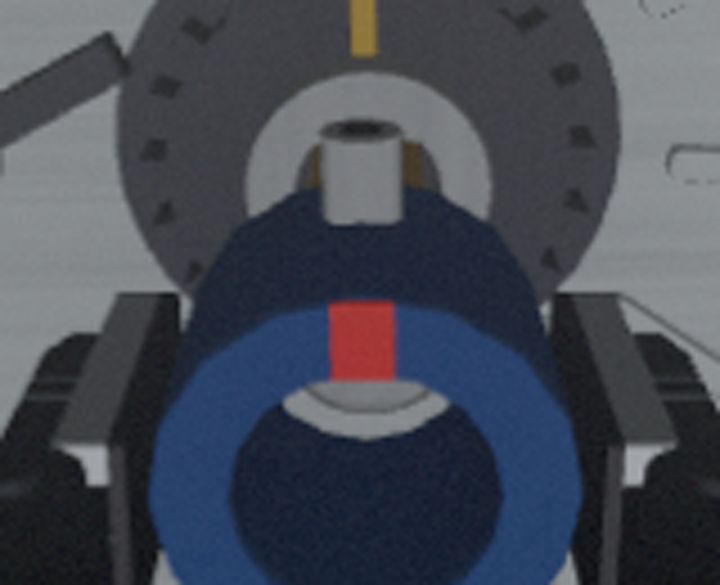

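Through the bore the shaft's top edge is visible at crop (372,411), nearly centred on the bore column (366), and the screw lies over the brass flat. I'll let it settle, then nudge.

Call:
arm_command(targets="0 0.4 0 0 0 0 0.3;0 0.4 0 0 0 0 0.3;0 0.4 0 0 0 0 0.3;0 0.4 0 0 0 0 0.3;0 0.4 0 0 0 0 0.3")

```text
time: 18.9
tool_pos: [0.5671, 0.0433, 0.0823]
tcp_rot: [-3.14, -0.098, -0.0]
wrist_force: [0.1, -0.2, -3.6]
width: 0.504
```

```bash
python3 - <<'E'
from h import *
im,d,c=snap('wrist','w19')
crop(im,240,180,400,310,4.5,'pics/w19c.png')
E
python3 tf.py w19 .143
```

```text
18.9 [0.5671 0.0433 0.0823] yaw 3.56 vel 0.0027 [ 0.1 -0.2 -3.6] 0.5041255314150127
w19 collar centre in tool mm [-0.86  0.49] res 0.3 mark [16.41  0.24] screw ang from tool x (deg, tool) -0.83
```

View pics/w19c.png

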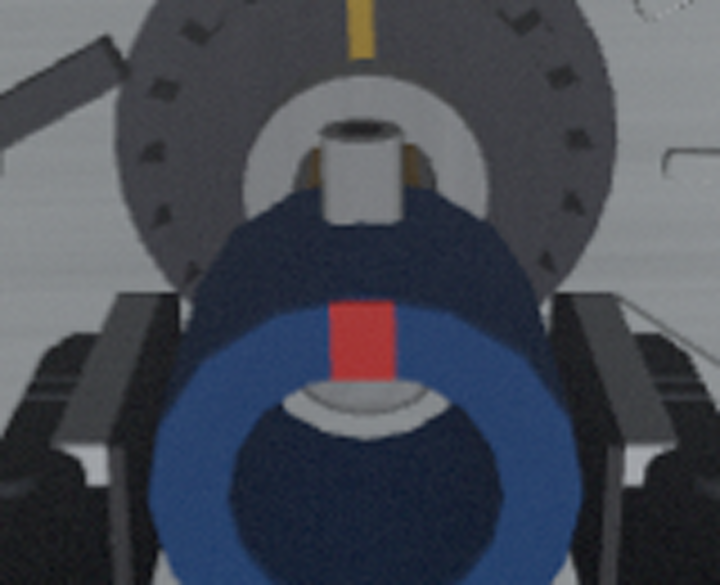

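```bash
python3 - <<'E'
from h import *
import pickle
s,c=pickle.load(open('pics/w19.pkl','rb'))
t=s['tool_pos'];R3=R.from_rotvec(s['tcp_rot']).as_matrix()
P=onz(c,(240+369/4.5,180+412/4.5),.110);print(P,(R3.T@(P-t)*1000).round(1))
P=onz(c,(240+369/4.5,180+412/4.5),.106);print(P,(R3.T@(P-t)*1000).round(1))
# bottom bore rear? far rim: lower bore front edge crescent bottom v=438 = bottom of bore rear edge at z=tcp+.0262
P=onz(c,(240+366/4.5,180+438/4.5),t[2]+.0262);print('rear bore bottom',P,(R3.T@(P-t)*1000).round(1))
E
```

```text
[0.55727502 0.04175432 0.11      ] [ -9.9   1.  -27.7]
[0.55502627 0.04159347 0.106     ] [-12.1   1.  -23.7]
rear bore bottom [0.55265797 0.04183795 0.10848684] [-14.5   0.6 -26.2]
```

Call:
arm_command(targets="1.5 0 0 0 0 0 0.3;1.5 0 0 0 0 0 0.3;1.5 0 2 0 0 0 0.3;1.5 0 4 0 0 0 0.3;1.5 0 6 0 0 0 0.3;1.5 0 8 0 0 0 0.3;1.5 0 8 0 0 0 0.3;1.5 0 8 0 0 0 0.3")

```text
time: 19.62
tool_pos: [0.5682, 0.0434, 0.0738]
tcp_rot: [3.14, 0.098, -0.001]
wrist_force: [0.8, -0.8, -3.5]
width: 0.511
```

```bash
python3 - <<'E'
from h import *
im,d,c=snap('wrist','w20');print(bot.read_state()['torque'].round(2))
crop(im,240,180,400,310,4.5,'pics/w20c.png')
E
```

```text
19.62 [0.5682 0.0434 0.0738] yaw 3.56 vel 0.0053 [ 0.8 -0.8 -3.5] 0.5113988667505197
[ 0.01  0.   -0.06]
```

View pics/w20c.png

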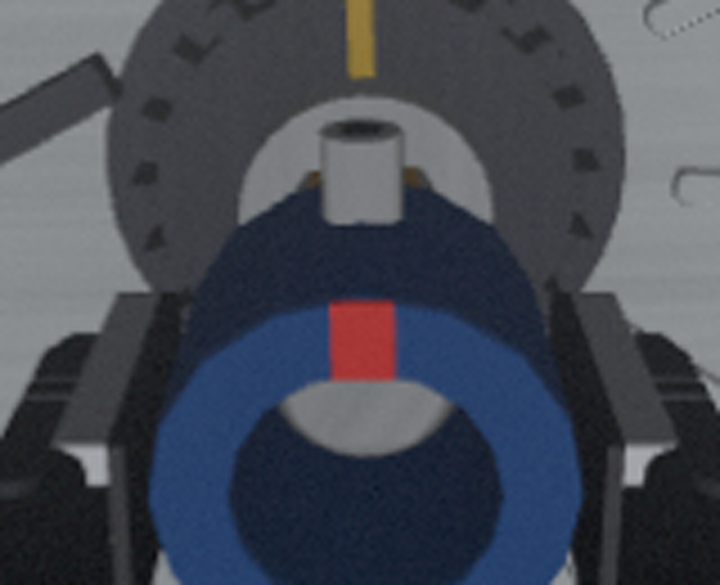

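The shaft top now fills the bore (crop (367,420)) and no side force has built up. Going further down.

Call:
arm_command(targets="0 0 2 0 0 0 0.3;0 0 4 0 0 0 0.3;0 0 6 0 0 0 0.3;0 0 8 0 0 0 0.3;0 0 10 0 0 0 0.3;0 0 10 0 0 0 0.3")

```text
time: 20.17
tool_pos: [0.5681, 0.0434, 0.0635]
tcp_rot: [3.14, 0.098, -0.001]
wrist_force: [0.9, 0.2, -3.1]
width: 0.509
```

Call:
arm_command(targets="0 0 3 0 0 0 0.3;0 0 6 0 0 0 0.3;0 0 9 0 0 0 0.3;0 0 12 0 0 0 0.3;0 0 15 0 0 0 0.3;0 0 15 0 0 0 0.3")

```text
time: 20.67
tool_pos: [0.5679, 0.0434, 0.0483]
tcp_rot: [-3.14, -0.098, 0.002]
wrist_force: [-0.2, -0.7, -3.1]
width: 0.511
```

```bash
python3 - <<'E'
from h import *
im,d,c=snap('wrist','w21');print(bot.read_state()['torque'].round(2))
crop(im,200,130,440,310,3.3,'pics/w21c.png')
E
```

```text
20.67 [0.5679 0.0434 0.0483] yaw 3.56 vel 0.0125 [-0.2 -0.7 -3.1] 0.5105263603214057
[ 0.01 -0.   -0.03]
```

View pics/w21c.png

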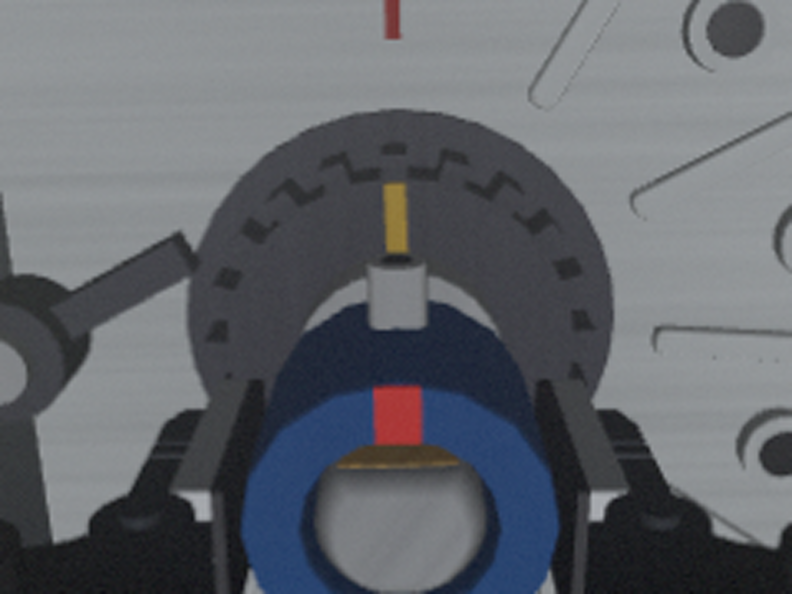

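The flat (crop (398,457)) faces the screw and red mark (397,415), in line with the gear mark (396,218). The shaft is through the bore, with about 19.5 mm left to go.

Call:
arm_command(targets="0 0 4 0 0 0 0.3;0 0 8 0 0 0 0.3;0 0 12 0 0 0 0.3;0 0 15 0 0 0 0.3;0 0 17 0 0 0 0.3;0 0 18 0 0 0 0.3;0 0 18 0 0 0 0.3")

```text
time: 21.3
tool_pos: [0.5684, 0.0434, 0.0308]
tcp_rot: [3.14, 0.098, -0.001]
wrist_force: [0.4, -0.9, -3.1]
width: 0.511
```

Call:
arm_command(targets="0 0 0.7 0 0 0 0.3;0 0 1.4 0 0 0 0.3;0 0 2 0 0 0 0.3;0 0 2.5 0 0 0 0.3;0 0 2.5 0 0 0 0.3")

```text
time: 21.72
tool_pos: [0.5685, 0.0435, 0.0289]
tcp_rot: [3.14, 0.098, 0.0]
wrist_force: [-1.2, 0.2, -1.0]
width: 0.507
```

Call:
arm_command(targets="0 0 0.5 0 0 0 0.3;0 0 1 0 0 0 0.3;0 0 1.5 0 0 0 0.3;0 0 1.5 0 0 0 0.3;0 0 1.5 0 0 0 0.3")

```text
time: 22.13
tool_pos: [0.5686, 0.0434, 0.0289]
tcp_rot: [3.14, 0.098, 0.0]
wrist_force: [-6.2, -0.0, 8.8]
width: 0.507
```

```bash
python3 - <<'E'
from h import *
im,d,c=snap('wrist','w22');print(bot.read_state()['torque'].round(2))
crop(im,200,130,440,310,3.3,'pics/w22c.png')
E
```

```text
22.13 [0.5686 0.0434 0.0289] yaw 3.57 vel 0.0009 [-6.2 -0.   8.8] 0.5071619956555525
[-0.09  0.9  -0.02]
```

View pics/w22c.png

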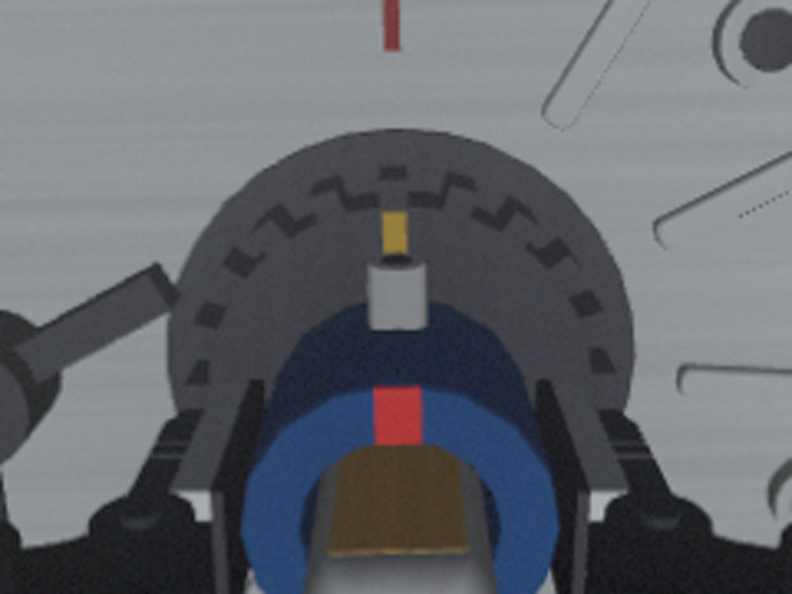

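Pressing 1.5 mm further moved nothing and raised fz from −3 to +9 N, with TCP z 0.0289 exactly at the predicted seat. The collar is on the shoulder. Last check is from the outside cameras.

```bash
python3 - <<'E'
from h import *
im,d,c=snap('scene','s23')
a=cv2.resize(im[170:290,200:440],None,fx=3.3,fy=3.3,interpolation=cv2.INTER_CUBIC)
cv2.imwrite('pics/s23c.png',a)
im,d,c=snap('side','d23');crop(im,240,110,420,290,3.2,'pics/d23c.png')
E
```

```text
22.18 [0.5686 0.0434 0.0289] yaw 3.57 vel 0.0024 [-6.1 -0.   9.2] 0.5086470216891965
22.23 [0.5686 0.0434 0.0289] yaw 3.57 vel 0.0024 [-6.2 -0.2  9.2] 0.5070568910281781
```

View pics/s23c.png

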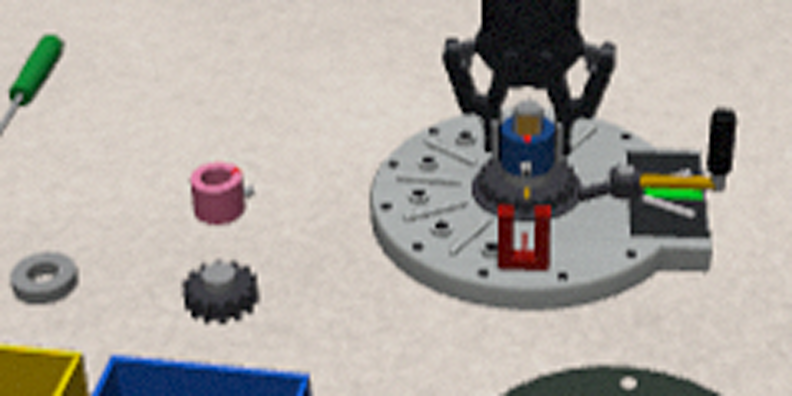

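View pics/d23c.png

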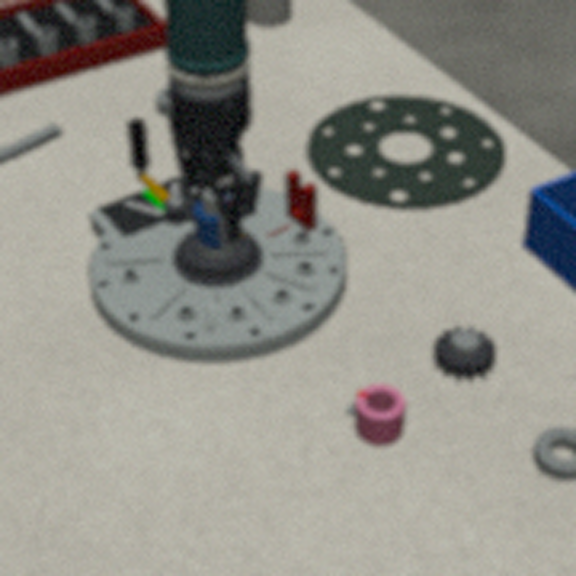

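```bash
python3 - <<'E'
from h import *
c=cam('scene')
H=np.array([.5607,.1228])
for a in (90,94.7,98): 
    k=H+.075*np.array([np.cos(np.radians(a)),np.sin(np.radians(a))]);u=proj(c,(*k,.108));print(a,((u[0]-200)*3.3,(u[1]-170)*3.3))
import pickle
for tag in('w4','w8'):
    im=cv2.imread(f'pics/{tag}.png');s,cc=pickle.load(open(f'pics/{tag}.pkl','rb'))
    h=cv2.cvtColor(im,cv2.COLOR_BGR2HSV);y=(abs(h[...,0].astype(int)-22)<7)&(h[...,1]>110);y[60:]=0;y[:,:290]=0;y[:,370:]=0
    ys,xs=np.nonzero(y);P=np.array([onz(cc,(a+.5,b+.5),.044)[:2] for a,b in zip(xs,ys)]);m=P.mean(0)
    d=m-H;print(tag,len(xs),m,np.degrees(np.arctan2(d[1],d[0])))
    g=(abs(h[...,0].astype(int)-60)<15)&(h[...,1]>90);g[60:]=0;g[:,:290]=0;g[:,370:]=0
    ys,xs=np.nonzero(g);print('green cols',xs.min() if len(xs) else None,xs.max() if len(xs) else None, len(xs))
im=cv2.imread('pics/w8.png');crop(im,280,0,360,50,8,'pics/w8g.png')
E
```

```text
90 (np.float64(723.1624802483801), np.float64(115.99690181982643))
94.7 (np.float64(722.9359513623912), np.float64(111.81800040302518))
98 (np.float64(722.3927311657385), np.float64(108.89114100175823))
w4 284 [0.55897026 0.14642913] 94.18680465796504
green cols 322 337 101
w8 295 [0.55860768 0.14885078] 94.59196989511395
green cols 311 325 108
```

View pics/w8g.png

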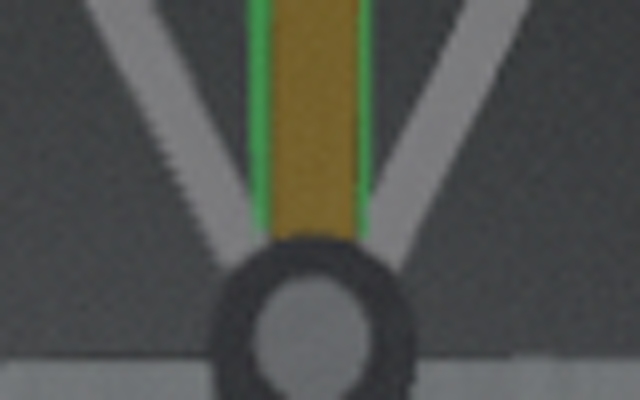

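The lever covers the green mark centrally, the knob's pixel matches 94.7° (neutral), and the bystanders are unmoved. Handing in.

```bash
python3 - <<'E'
from h import *
s=bot.read_state();print(s['time'],s['tool_pos'],s['wrist_force'],s['width'])
print(bot.finish_job())
E
```

```text
22.2833 [0.56861522 0.04342795 0.02885994] [-6.00035519 -0.24819444  8.93340842] 0.510873197955271
the job is handed in; nothing more can be done
None
```

I swung the lever to its green mark, then gripped the shaft across its flat and turned it about 51° until the flat faced the port. I picked up the blue collar with its screw aligned, slid it down onto the shoulder, and handed the job in at 22.3 s still gripping it at 40 N.

**What the last checks showed:**
- **Lever:** centred on the green mark at about 94.6°, against 94.7° for neutral.
- **Alignment:** the screw points to about 4.4°, against about 4.6° for the port; the gear mark reads about 4°.
- **Seating:** the tool stopped at the predicted seat height. A further 1.5 mm of push only raised the force (about 9 N up, 6 N sideways).
- **Other parts:** the pink collar, bearing, spare gear and screwdriver looked unmoved in the last pictures. I did not compare the feeler block and ratchet.

**What disagreed:**
- **Finger length:** the finger pads sit about 30–38 mm further back than the stated tool point. My first squeeze on the collar closed above it, and I corrected for this afterwards.
- **Shaft grip:** by the same offset, I held the shaft only near the top of its flat. The opening read 0.21 there (about 18 mm, or 19.5 mm after correcting for the roughly 1.6 mm the gripper under-reads), against the expected 20.3 mm. I did not regrip lower, because the pictures showed the flat facing the port.
- **Shaft position:** camera views from different angles differed by about 1 mm on the shaft axis. The collar still went on without noticeable side force.

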